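# Empty the tilting pot and load it with test bars

## Robot

A 6-joint arm with a two-finger parallel gripper is mounted at the origin on the work surface. World frame = base frame: x ahead of the robot, y to its left, z up, the work surface at z = 0. Lengths are in m, angles in rad, forces in N, time in s.
With the tool pointing down it reaches from about 0.25 to 0.775 m from the base axis. Payload 4 kg.
Tool frame: the origin (TCP) lies between the finger pads; the fingertips stand 25 mm ahead of it and the grasp point (between the pads) lies 6 mm ahead of it (robot.tip_reach is the distance from the TCP to the fingertips, in m); z points along the fingers, y is the line along which they close (so a half turn about z gives the same grasp; the last joint's range is limited). The gripper opens to 94 mm and grips with 3 to 60 N. Pads are 16 mm wide; open, the fingers measure 119 mm over their backs; the gripper's body (75 mm by 177 mm) begins 78 mm behind the grasp point.
Start: joints at [1.211, 0.087, 1.371, -0, 1.684, -0.103], TCP at [0.14, 0.532, 0.231] pointing down, gripper open.
Joint ranges: [-3.1, 3.1], [-0.76, 2.03], [0.27, 2.55], [-1.08, 4.22], [0.17, 2.65], [-2.57, 2.57]. Speed limits (rad/s): [2.79, 2.79, 3.14, 3.14, 3.14, 3.14].

## Interface

Orientations are given as [roll, pitch, yaw] about the fixed x, y, z axes, in that order (R = Rz(yaw) Ry(pitch) Rx(roll)).
In Python, from bench import sensors, snapshot, camera_info, ticket, robot gives the robot as it stands.
- The arm moves only by the tool arm_command, never from a script. Its argument "plan" is a list of rows, each an object with "grip": the closure, from -1 (fully open) to 1 (shut); "slide": the shift along the tool's x, y, z normalised to -1 to 1, where 1 is 500 mm, a list of three; "spin": the turn about the tool's z normalised to -1 to 1, where 1 is 5 degrees. A call has 1 to 10 rows; each row shifts and turns the commanded pose from where the row before left it, along the tool's axes as they then stand; what a row does not reach is not made up. A row lasts 1/8 s, in which the tool goes at most 62.5 mm and 10.7 degrees, less where a joint would pass 70% of its speed; a pose out of reach is approached as far as the arm can. A call with a number of a shift or a turn outside -1 to 1 is refused whole. A call with a gripper value outside its range is refused whole. The fingers move at their own pace and stop on an object; the grip force is fixed at half the most. Time passes only in rows, so rows that do not move let the fingers close. It gives the time, the measured TCP pose, the force, the opening and the grip force at its end, in the units of the state.
- sensors.get_obs(): the state, without advancing time (a new reading comes with each control period).
- snapshot(name): name is "scene" or "side" or "wrist"; returns the picture (400x640x3 uint8, red, green, blue); there is no depth.
- camera_info(name): a dict with "fx", "fy", "cx", "cy" (pixels), "k1" (the pictures are not rectified: a ray, as slopes to the right and down, at radius r is drawn at 1 + k1 r^2 times it, then the intrinsics apply), "position" and "rotation" of the camera in the world. Camera axes: x right, y up, looking along -z (the intrinsics and any distortion apply to the point x, -y, -z); pixel columns grow to the right and rows downward; lengths in m; the calibration is good to about 2 mm. A picture is of the moment at which its call begins: read the wrist's pose just before it. camera_info takes no time and is no camera call; for the wrist camera it gives the pose at the moment of the call.
- ticket.close_job(): hands the job in; it is judged then, once.
The state is a dict: "time": time; "joint_positions": joint angles; "qvel": joint speeds; "joint_torque": joint torques, N m; "tool_pos": TCP position; "ee_rot": TCP orientation; "wrist_force": force on the tool from outside, world axes, zero at the start; "wrist_torque": the same for the moment, N m; "width": finger opening in m; "finger_force": force on a finger pad.
Only numpy, scipy, OpenCV 4.12 (cv2) and the standard library are available. Lean on these libraries where they do the work, as an engineer would, in place of code of your own. Each camera call takes 0.05 s, during which the arm holds its last target. There are 200 camera calls.

## Task

Tip the steel pot over by its crank so that all the ceramic pieces left in it fall into the white tray, then bring the pot back fully upright. Then stand every aluminium test bar that lies on the bench end-down in the empty pot, and leave the other things on the bench where they are.

Things in the scene. Friction and masses are not known exactly. Their poses are not given: they have to be found in the camera images.
- stand: Fixed grey foot with two steel legs that carry the tilting pot. Origin on the table directly under the pot's axle. Its x axis points the way the pot tips (over the tray), its y axis is the axle; the crank is on its -y side. Placed anywhere within some 10 cm, turned up to 0.3 rad.
- pot_axle (a point): Centre of the pot's axle, fixed, 125 mm above the table.
- pot (a joint): Tilt of the pot: 0 = upright against its stop, grows to 2.75 rad (at the stop) as it tips towards the stand's +x, mouth down over the tray. Stiff axle (about 0.4 N m), so it stays where it is left. Pieces slide out somewhere between 2.0 and 2.65 rad.
- pot_floor (a point): Centre of the inner floor of the round steel pot (moves and turns with the pot, its z axis points out of the mouth). Inner dia 70, wall 4, 109 deep; upright the floor is 86 mm and the rim 195 mm above the table. The axle passes 39 mm above the floor.
- pot_handle (a point): Middle of the crank's black grip, a round bar 12 dia and 66 long, parallel to the axle (stand's y), 85 mm from the axle and 108 mm to the stand's -y side of the pot's centre. At tilt 0 it stands 1.375 rad back (stand's -x) from straight above the axle; it swings over the top to 1.375 rad forward at tilt 2.75, always above the axle's height. Graspable from above; it can turn in the fingers.
- tray: Fixed white open tray 240 (x) x 200 (y) x 35 high, walls 4, its axes parallel to the stand's, centre 85 mm to the stand's +x of the axle. Origin under its centre.
- piece2_center (a point): Centre of another piece like piece1.
- piece3_center (a point): Centre of another piece like piece1.
- piece4_center (a point): Centre of another piece like piece1.
- piece1_center (a point): Centre of a white ceramic grinding piece, cylinder 22 dia x 20 long, 18 g; 2 to 4 of them start in the pot (absent ones read None).
- bar2_center (a point): Centre of another test bar like bar1.
- bar3_center (a point): Centre of another test bar like bar1.
- bar4_center (a point): Centre of another test bar like bar1.
- bar5_center (a point): Centre of another test bar like bar1.
- bar1_center (a point): Centre of a plain aluminium test bar, 14 x 14 x 150 long, about 75 g; point x axis along its length, both ends alike. Starts lying flat on the table in the right half, lengthwise roughly along world x; 3 to 5 are present (absent ones read None).
- tin: Bystander, leave alone: round steel tin, 68 dia x 50 high, near the far end of the bars (mm); origin under it.
- tape: Bystander, leave alone: steel ring lying flat, 90 outer dia x 24 high (mm); origin under it.
- case: Bystander, leave alone: grey plastic case 85 x 60 x 26 high, on the robot's side of the bars (mm); origin under it.
- weight: Bystander, leave alone: brass knobbed weight, 32 dia x 45 high, on the robot's side (mm); origin under it.
- loupe: Bystander, leave alone: black round eyepiece, 40 dia x 35 high, on the robot's side of the bars (mm); origin under it.

How it is judged:
By the outcome, as a careful person would: the job done as asked, in the order asked, and still so for the second after the job is handed in, with the robot touching nothing.
Of piece1, piece2, piece3, piece4 only 2 to 4 are there at a start; the rules pass over those that are not, and their reading is None.
Of bar1, bar2, bar3, bar4, bar5 only 3 to 5 are there at a start; the rules pass over those that are not, and their reading is None.
At some moment in a run one of bar1, bar2, bar3, bar4, bar5 may be knocked a few centimetres aside while the robot is not near it.
Once in a run the grip may slacken for a moment while it holds something.
It also fails if it takes over 210 s, if anything falls off the work surface, if the arm or the gripper's body presses on something with over 40 N, if the wrist force passes 120 N, or if a joint passes its speed limit or range.

## Working session

There is one attempt and no reset: what is moved stays moved. The work goes in short steps, Python scripts to look and compute and a tool call to move; the robot and the scene stay as the last step left them, time stands still between calls to the robot, and variables do not carry over. Pictures are saved under pics/ and viewed, at most 14 in all, crops included, and the job is handed in when it is done.

Besides the shell and the picture viewer there is one more tool, called after "Request:" as a command line: name --argument value ..., lists and objects as JSON in quotes. arm_command: Moves the arm, as the interface text tells. Scaled input: -1 to 1 covers 500 mm each way for a shift and 5 degrees each way for a turn. Its arguments: {"type":"object","properties":{"plan":{"type":"array","items":{"type":"object","properties":{"grip":{"type":"number"},"slide":{"type":"array","items":{"type":"number"}},"spin":{"type":"number"}}}}},"required":["plan"]}

```bash
ls; mkdir -p pics; cat > h.py <<'E'
import numpy as np, cv2
from bench import sensors, snapshot, camera_info, ticket, robot
def ray(ci,u,v):
    d=np.array([(u-ci["cx"])/ci["fx"],(v-ci["cy"])/ci["fy"]]); s=d.copy()
    for _ in range(10): s=d/(1+ci["k1"]*(s@s))
    w=np.array(ci["rotation"])@np.array([s[0],-s[1],-1.]); return np.array(ci["position"]),w
def onz(ci,u,v,z):
    p,w=ray(ci,u,v); return p+w*(z-p[2])/w[2]
def proj(ci,P):
    c=np.array(ci["rotation"]).T@(np.array(P)-np.array(ci["position"]))
    s=np.array([c[0],-c[1]])/-c[2]; s=s*(1+ci["k1"]*(s@s))
    return s*[ci["fx"],ci["fy"]]+[ci["cx"],ci["cy"]]
def save(n,img): cv2.imwrite(f"pics/{n}.png",img[:,:,::-1])
E
python3 - <<'E'
from h import *
for n in ["scene","side","wrist"]:
    save(n+"0",snapshot(n)); c=camera_info(n); print(n,{k:np.round(v,3).tolist() for k,v in c.items()})
o=sensors.get_obs(); print(o)
E
```

```text
pics
scene {'fx': 414.0, 'fy': 414.0, 'cx': 318.109, 'cy': 207.929, 'k1': -0.094, 'position': [0.993, -0.212, 0.806], 'rotation': [0.594, -0.0, 1.238]}
side {'fx': 460.249, 'fy': 460.249, 'cx': 327.529, 'cy': 193.526, 'k1': -0.103, 'position': [0.097, -0.665, 0.622], 'rotation': [0.981, 0.015, -0.628]}
wrist {'fx': 286.855, 'fy': 286.855, 'cx': 322.031, 'cy': 199.463, 'k1': -0.004, 'position': [0.066, 0.551, 0.385], 'rotation': [-0.263, 0.0, 1.314]}
{'time': 0.15, 'joint_positions': array([ 1.21089709e+00,  8.77705991e-02,  1.37189496e+00, -5.60250655e-06,
        1.68356283e+00, -1.03113983e-01]), 'qvel': array([-1.26048431e-03, -2.94709645e-03, -4.11931015e-03, -1.13570513e-03,
       -1.56202253e-03, -6.84842934e-05]), 'joint_torque': array([ 1.62650656e-03, -3.40642262e+01, -3.02793467e+01,  7.18457904e-02,
        3.04903463e-02, -1.14545883e-04]), 'tool_pos': array([0.13956839, 0.53161678, 0.22958715]), 'ee_rot': array([-3.13996503e+00, -1.62830160e-04,  2.88480664e+00]), 'wrist_force': array([ 0.06721573, -0.19413212, -0.1910612 ]), 'wrist_torque': array([0.02088946, 0.03421931, 0.04524577]), 'finger_force': 0.0, 'width': 0.09419217345912505}
```

```bash
sed -i 's/^def ray/from scipy.spatial.transform import Rotation as Ro\ndef RR(ci): return Ro.from_euler("xyz",ci["rotation"]).as_matrix()\ndef ray/; s/np.array(ci\["rotation"\])/RR(ci)/' h.py; cat h.py | head -12
```

```text
import numpy as np, cv2
from bench import sensors, snapshot, camera_info, ticket, robot
from scipy.spatial.transform import Rotation as Ro
def RR(ci): return Ro.from_euler("xyz",ci["rotation"]).as_matrix()
def ray(ci,u,v):
    d=np.array([(u-ci["cx"])/ci["fx"],(v-ci["cy"])/ci["fy"]]); s=d.copy()
    for _ in range(10): s=d/(1+ci["k1"]*(s@s))
    w=RR(ci)@np.array([s[0],-s[1],-1.]); return np.array(ci["position"]),w
def onz(ci,u,v,z):
    p,w=ray(ci,u,v); return p+w*(z-p[2])/w[2]
def proj(ci,P):
    c=RR(ci).T@(np.array(P)-np.array(ci["position"]))
```

View pics/scene0.png

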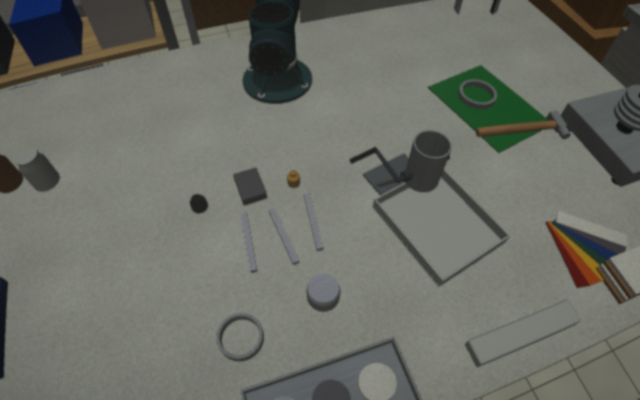

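View pics/side0.png

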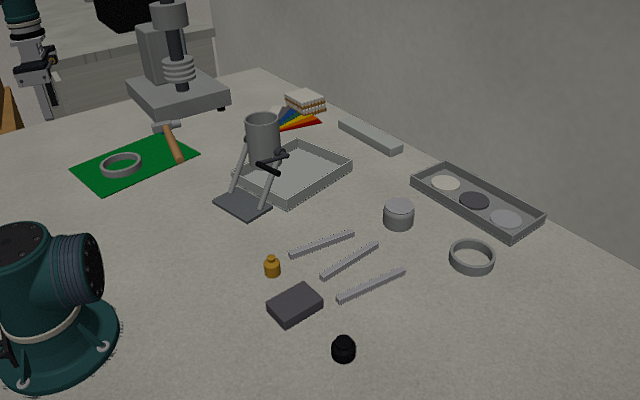

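```bash
python3 - <<'E'
from h import *
s=cv2.imread("pics/scene0.png");d=cv2.imread("pics/side0.png");w=cv2.imread("pics/wrist0.png")
a=cv2.resize(s[90:300,180:520],None,fx=2.35,fy=2.35,interpolation=cv2.INTER_CUBIC)
cv2.imwrite("pics/sc.png",a)
b=cv2.resize(d[100:320,200:430],None,fx=2.7,fy=2.7,interpolation=cv2.INTER_CUBIC)
cv2.imwrite("pics/dc.png",b)
S=camera_info("scene");D=camera_info("side")
for n,c,L in [("S",S,[(375,205),(440,280),(505,237)]),("D",D,[(352,160),(297,140),(232,172),(288,207)])]:
  for p in L: print(n,p,onz(c,*p,.035).round(3))
for n,c,L in [("S",S,[(245,213,253,270),(270,210,297,263),(306,195,320,248)]),("D",D,[(338,300,404,268),(321,277,378,244),(290,255,353,233)])]:
  for p in L:
    A,B=onz(c,*p[:2],.007),onz(c,*p[2:],.007); print(n,((A+B)/2).round(3),np.linalg.norm(A-B).round(3),np.arctan2(*(B-A)[1::-1]).round(3))
print(onz(S,431,145,.195),onz(D,262,120,.195))
E
```

```text
S (375, 205) [0.536 0.083 0.035]
S (440, 280) [0.749 0.135 0.035]
S (505, 237) [0.708 0.32  0.035]
D (352, 160) [0.747 0.137 0.035]
D (297, 140) [0.696 0.319 0.035]
D (232, 172) [0.473 0.272 0.035]
D (288, 207) [0.505 0.059 0.035]
S [ 0.515 -0.209  0.007] 0.148 -0.121
S [ 0.528 -0.134  0.007] 0.152 0.122
S [ 0.512 -0.058  0.007] 0.147 -0.106
D [ 0.519 -0.211  0.007] 0.153 -0.07
D [ 0.528 -0.135  0.007] 0.15 0.054
D [ 0.512 -0.061  0.007] 0.147 -0.144
[0.53355219 0.18692732 0.195     ] [0.52378255 0.1800833  0.195     ]
```

View pics/dc.png

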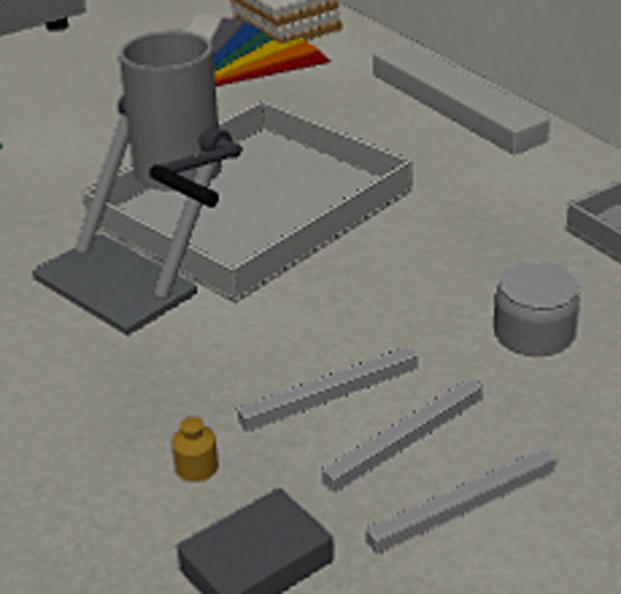

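View pics/wrist0.png

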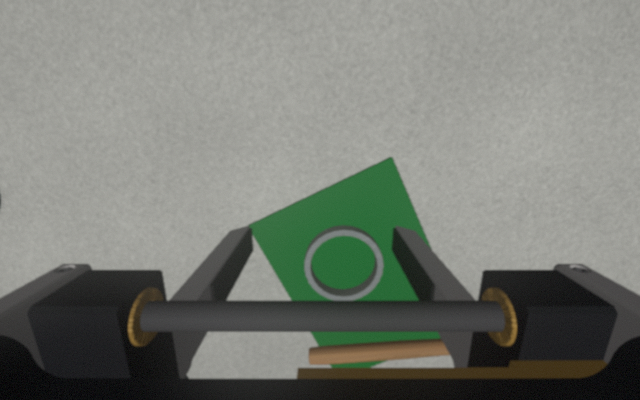

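```bash
python3 - <<'E'
from h import *
S=camera_info("scene");D=camera_info("side")
P={}
for p in [(352.6,159.3),(297.4,138.5),(287.8,199.3)]:
  P[p]=onz(D,*p,.035); print(p,P[p].round(3))
print("rim",onz(D,262.2,121.1,.195).round(3)); print("handle",onz(D,268.5,168.5,.1415).round(3))
E
```

```text
(352.6, 159.3) [0.75  0.139 0.035]
(297.4, 138.5) [0.702 0.326 0.035]
(287.8, 199.3) [0.52  0.085 0.035]
rim [0.521 0.175 0.195]
handle [0.471 0.068 0.141]
```

View pics/sc.png

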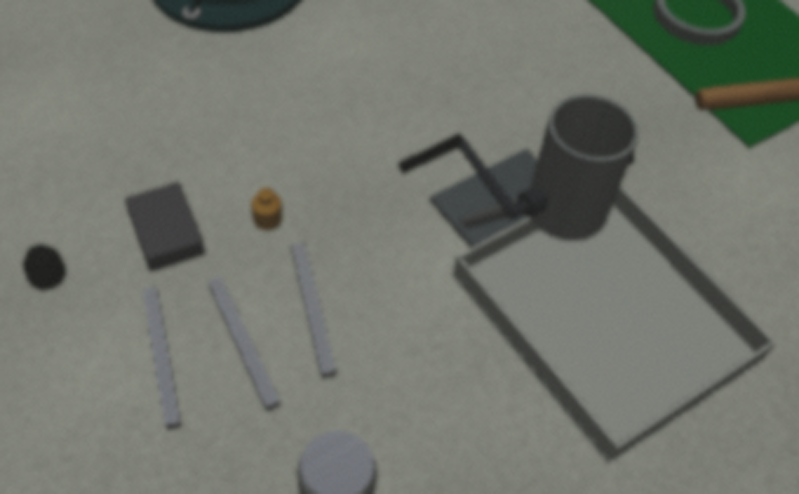

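Request:
arm_command --plan '[{"grip": -1, "slide": [0, 0, -0.014], "spin": 1}, {"grip": -1, "slide": [0, 0, -0.014], "spin": 1}, {"grip": -1, "slide": [0, 0, -0.014], "spin": 1}, {"grip": -1, "slide": [0, 0, -0.014], "spin": 1}, {"grip": -1, "slide": [0, 0, -0.014], "spin": 1}, {"grip": -1, "slide": [0, 0, -0.014], "spin": 1}, {"grip": -1, "slide": [0, 0, -0.014], "spin": 1}, {"grip": -1, "slide": [0, 0, -0.014], "spin": 1}, {"grip": -1, "slide": [0, 0, -0.014], "spin": 1}, {"grip": -1, "slide": [0, 0, -0.014], "spin": 1}]'

```text
time: 1.4
tool_pos: [0.1396, 0.5318, 0.3002]
ee_rot: [-3.141, 0.001, 2.009]
wrist_force: [-0.5, 0.2, 0.1]
width: 0.0941
finger_force: 0.0
```

```bash
cat >> h.py <<'E'
def goal(x,y,z,yaw=None):
    """shift in tool axes (slide units) to world goal, after spin to yaw"""
    o=sensors.get_obs(); R=Ro.from_euler("xyz",o["ee_rot"]).as_matrix(); yw=o["ee_rot"][2]
    k=0 if yaw is None else (yw-yaw+np.pi)%(2*np.pi)-np.pi
    R2=Ro.from_euler("z",-k).as_matrix()@R
    print("t",round(o["time"],2),"pos",o["tool_pos"].round(4),"yaw",round(yw,4),"w",round(o["width"],4),"f",round(o["finger_force"],1),"wf",o["wrist_force"].round(1))
    print("spin rows",round(np.degrees(k)/5,3),"slide",(R2.T@(np.array([x,y,z])-o["tool_pos"])/.5).round(4))
E
python3 -c "
from h import *
goal(.473,.059,.28,1.809)"
```

```text
t 1.4 pos [0.1396 0.5318 0.3002] yaw 2.0093 w 0.0941 f 0.0 wf [-0.5  0.2  0.1]
spin rows 2.295 slide [-1.0762  0.4248  0.0408]
```

Request:
arm_command --plan '[{"grip": -1, "slide": [0, 0, 0], "spin": 1}, {"grip": -1, "slide": [0, 0, 0.01], "spin": 1}, {"grip": -1, "slide": [0, 0, 0.01], "spin": 0.295}, {"grip": -1, "slide": [-0.1, 0.04, 0], "spin": 0}, {"grip": -1, "slide": [-0.1, 0.04, 0], "spin": 0}, {"grip": -1, "slide": [-0.1, 0.04, 0], "spin": 0}, {"grip": -1, "slide": [-0.1, 0.04, 0], "spin": 0}, {"grip": -1, "slide": [-0.1, 0.04, 0], "spin": 0}, {"grip": -1, "slide": [-0.1, 0.04, 0], "spin": 0}, {"grip": -1, "slide": [-0.1, 0.04, 0], "spin": 0}]'

```text
time: 2.65
tool_pos: [0.3598, 0.2239, 0.2902]
ee_rot: [3.141, -0.0, 1.813]
wrist_force: [0.7, -0.0, 0.7]
width: 0.0941
finger_force: 0.0
```

Request:
arm_command --plan '[{"grip": -1, "slide": [-0.1, 0.04, 0.01], "spin": 0}, {"grip": -1, "slide": [-0.1, 0.04, 0.01], "spin": 0}, {"grip": -1, "slide": [-0.1, 0.04, 0], "spin": 0}, {"grip": -1, "slide": [-0.076, 0.025, 0], "spin": 0}, {"grip": -1, "slide": [0, 0, 0], "spin": 0}]'

```text
time: 3.28
tool_pos: [0.4752, 0.0582, 0.2794]
ee_rot: [-3.14, -0.0, 1.808]
wrist_force: [-0.2, 1.3, -0.0]
width: 0.0936
finger_force: 0.0
```

```bash
python3 -c "
from h import *
goal(.473,.059,.28,1.809)
W=camera_info('wrist'); save('w1',snapshot('wrist'))
for n in ['position','rotation']: print(np.round(W[n],3))
print(proj(W,[.473,.059,.1415]),proj(W,[.528,.182,.195]))"
```

```text
t 3.27 pos [0.4752 0.0582 0.2794] yaw 1.8081 w 0.0936 f 0.0 wf [-0.2  1.3 -0. ]
spin rows -0.01 slide [ 0.0025 -0.0038 -0.0013]
[0.458 0.132 0.434]
[-0.262  0.002  0.237]
[320.41112383 195.87387396] [425.62166898  79.98457502]
```

View pics/w1.png

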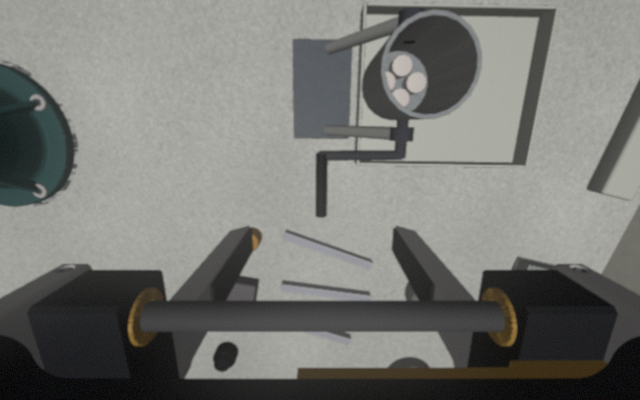

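```bash
python3 -c "
from h import *
W=camera_info('wrist')
h=onz(W,321.5,186,.1415); r=onz(W,433,63,.195); print(h,r, r-h)
a=.238; R=np.array([[np.cos(a),-np.sin(a)],[np.sin(a),np.cos(a)]])
print(R.T@(h-r)[:2])
for q in [(365,162),(525,164),(554,10)]: print(onz(W,*q,.035).round(4))
goal(h[0],h[1],.1475,1.809)"
```

```text
[0.47100802 0.07100381 0.1415    ] [0.52881511 0.19654285 0.195     ] [0.0578071  0.12553904 0.0535    ]
[-0.08577461 -0.1083717 ]
[0.5269 0.096  0.035 ]
[0.745  0.1464 0.035 ]
[0.7015 0.3311 0.035 ]
t 3.33 pos [0.4745 0.0596 0.2797] yaw 1.8101 w 0.0938 f 0.0 wf [-0.6  0.4  0.2]
spin rows 0.012 slide [ 0.0236 -0.001   0.2645]
```

Request:
arm_command --plan '[{"grip": -1, "slide": [0.0095, 0, 0.06], "spin": 0}, {"grip": -1, "slide": [0.0095, 0, 0.06], "spin": 0}, {"grip": -1, "slide": [0, 0, 0.06], "spin": 0}, {"grip": -1, "slide": [0, 0, 0.06], "spin": 0}, {"grip": -1, "slide": [0, 0, 0.0245], "spin": 0}, {"grip": 1, "slide": [0, 0, 0], "spin": 0}, {"grip": 1, "slide": [0, 0, 0], "spin": 0}, {"grip": 1, "slide": [0, 0, 0], "spin": 0}, {"grip": 1, "slide": [0, 0, 0], "spin": 0}, {"grip": 1, "slide": [0, 0, 0], "spin": 0}]'

```text
time: 4.58
tool_pos: [0.4724, 0.0694, 0.1486]
ee_rot: [3.141, 0.0, 1.812]
wrist_force: [-0.3, 0.2, 0.6]
width: 0.0473
finger_force: 0.0
```

Request:
arm_command --plan '[{"grip": 1, "slide": [0, 0, 0], "spin": 0}, {"grip": 1, "slide": [0, 0, 0], "spin": 0}, {"grip": 1, "slide": [0, 0, 0], "spin": 0}]'

```text
time: 4.95
tool_pos: [0.4722, 0.0695, 0.1482]
ee_rot: [-3.142, -0.0, 1.812]
wrist_force: [0.8, 0.6, -0.4]
width: 0.0174
finger_force: 0.0
```

```bash
python3 -c "
from h import *
goal(.471,.068,.1475,1.809); save('w2',snapshot('wrist'))"
```

```text
t 4.95 pos [0.4722 0.0695 0.1482] yaw 1.8118 w 0.0174 f 0.0 wf [ 0.8  0.6 -0.4]
spin rows 0.033 slide [-0.0023 -0.003   0.0014]
```

Request:
arm_command --plan '[{"grip": 1, "slide": [0, 0, 0], "spin": 0}, {"grip": 1, "slide": [0, 0, 0], "spin": 0}, {"grip": 1, "slide": [0, 0, 0], "spin": 0}]'

```text
time: 5.38
tool_pos: [0.4712, 0.0692, 0.1481]
ee_rot: [-3.139, -0.0, 1.812]
wrist_force: [-5.0, -1.8, 2.2]
width: 0.011
finger_force: 30.0
```

```bash
python3 -c "
import numpy as np
t=np.linspace(-1.375,1.375,21);u=.17*np.sin(t);z=-.17*np.cos(t)
print([[round(a,4),round(b,4)] for a,b in zip(np.diff(u),np.diff(z))])"
```

```text
[[np.float64(0.0061), np.float64(-0.0225)], [np.float64(0.0091), np.float64(-0.0215)], [np.float64(0.012), np.float64(-0.02)], [np.float64(0.0146), np.float64(-0.0182)], [np.float64(0.017), np.float64(-0.016)], [np.float64(0.019), np.float64(-0.0135)], [np.float64(0.0207), np.float64(-0.0108)], [np.float64(0.022), np.float64(-0.0079)], [np.float64(0.0229), np.float64(-0.0048)], [np.float64(0.0233), np.float64(-0.0016)], [np.float64(0.0233), np.float64(0.0016)], [np.float64(0.0229), np.float64(0.0048)], [np.float64(0.022), np.float64(0.0079)], [np.float64(0.0207), np.float64(0.0108)], [np.float64(0.019), np.float64(0.0135)], [np.float64(0.017), np.float64(0.016)], [np.float64(0.0146), np.float64(0.0182)], [np.float64(0.012), np.float64(0.02)], [np.float64(0.0091), np.float64(0.0215)], [np.float64(0.0061), np.float64(0.0225)]]
```

Request:
arm_command --plan '[{"grip": 1, "slide": [0, 0.0061, -0.0225], "spin": 0}, {"grip": 1, "slide": [0, 0.0091, -0.0215], "spin": 0}, {"grip": 1, "slide": [0, 0.012, -0.02], "spin": 0}, {"grip": 1, "slide": [0, 0.0146, -0.0182], "spin": 0}, {"grip": 1, "slide": [0, 0.017, -0.016], "spin": 0}, {"grip": 1, "slide": [0, 0.019, -0.0135], "spin": 0}, {"grip": 1, "slide": [0, 0.0207, -0.0108], "spin": 0}, {"grip": 1, "slide": [0, 0.022, -0.0079], "spin": 0}, {"grip": 1, "slide": [0, 0.0229, -0.0048], "spin": 0}, {"grip": 1, "slide": [0, 0.0233, -0.0016], "spin": 0}]'

```text
time: 6.62
tool_pos: [0.553, 0.0879, 0.22]
ee_rot: [-3.141, 0.003, 1.811]
wrist_force: [-6.5, -4.5, 2.5]
width: 0.0114
finger_force: 30.0
```

```bash
python3 -c "
from h import *
goal(.471,.068,.1475,1.809); save('s3',snapshot('side'))
d=cv2.imread('pics/s3.png'); cv2.imwrite('pics/s3c.png',cv2.resize(d[60:240,200:400],None,fx=2.5,fy=2.5))"
```

```text
t 6.62 pos [0.553  0.0879 0.22  ] yaw 1.8107 w 0.0114 f 30.0 wf [-6.5 -4.5  2.5]
spin rows 0.019 slide [ 0.0004 -0.1688  0.1449]
```

View pics/s3c.png

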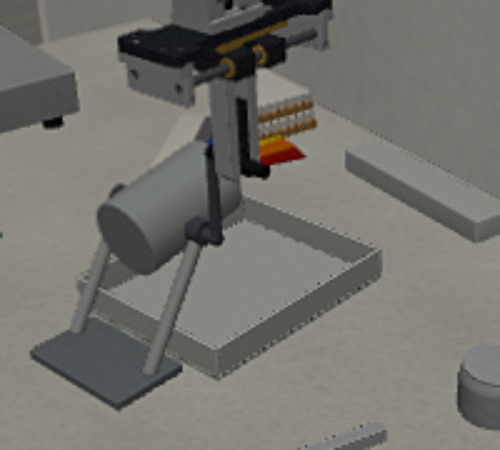

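Request:
arm_command --plan '[{"grip": 1, "slide": [0, 0.0233, 0.0016], "spin": 0}, {"grip": 1, "slide": [0, 0.0229, 0.0048], "spin": 0}, {"grip": 1, "slide": [0, 0.022, 0.0079], "spin": 0}, {"grip": 1, "slide": [0, 0.0207, 0.0108], "spin": 0}, {"grip": 1, "slide": [0, 0.019, 0.0135], "spin": 0}, {"grip": 1, "slide": [0, 0.017, 0.016], "spin": 0}, {"grip": 1, "slide": [0, 0.0146, 0.0182], "spin": 0}, {"grip": 1, "slide": [0, 0.012, 0.02], "spin": 0}, {"grip": 1, "slide": [0, 0.0091, 0.0215], "spin": 0}, {"grip": 1, "slide": [0, 0.0061, 0.0225], "spin": 0}]'

```text
time: 7.92
tool_pos: [0.6337, 0.1073, 0.1504]
ee_rot: [-3.139, 0.003, 1.811]
wrist_force: [-13.9, -7.1, 39.4]
width: 0.011
finger_force: 30.0
```

Request:
arm_command --plan '[{"grip": 1, "slide": [0, 0, 0.005], "spin": 0}, {"grip": 1, "slide": [0, 0, 0.0], "spin": 0}, {"grip": 1, "slide": [0, 0, 0], "spin": 0}, {"grip": 1, "slide": [0, 0, 0], "spin": 0}, {"grip": 1, "slide": [0, 0, 0], "spin": 0}, {"grip": 1, "slide": [0, 0, 0], "spin": 0}]'

```text
time: 8.68
tool_pos: [0.6336, 0.1074, 0.1498]
ee_rot: [-3.141, 0.003, 1.811]
wrist_force: [-10.0, -6.0, 9.7]
width: 0.011
finger_force: 30.0
```

```bash
python3 -c "
from h import *
goal(.471,.068,.1475,1.809); a=snapshot('side')[60:240,200:400];b=snapshot('scene')[100:300,340:560]
a=cv2.resize(a,(400,360));b=cv2.resize(b,(400,360)); save('s4',np.hstack([a,b]))"
```

```text
t 8.68 pos [0.6336 0.1074 0.1498] yaw 1.8107 w 0.011 f 30.0 wf [-10.   -6.    9.7]
spin rows 0.02 slide [ 1.000e-04 -3.347e-01  4.900e-03]
```

View pics/s4.png

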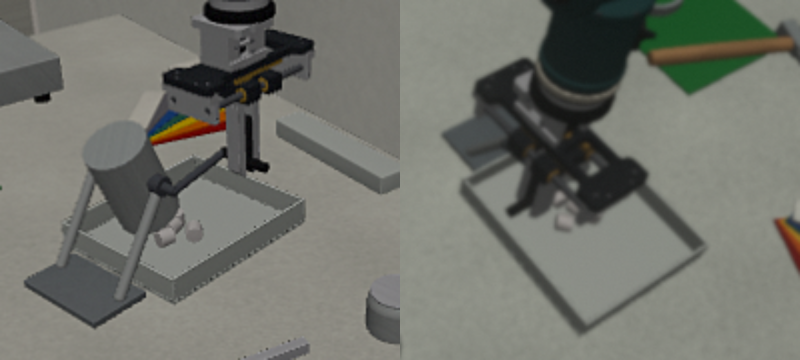

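Request:
arm_command --plan '[{"grip": 1, "slide": [0, -0.0061, -0.0275], "spin": 0}, {"grip": 1, "slide": [0, -0.0091, -0.0215], "spin": 0}, {"grip": 1, "slide": [0, -0.012, -0.02], "spin": 0}, {"grip": 1, "slide": [0, -0.0146, -0.0182], "spin": 0}, {"grip": 1, "slide": [0, -0.017, -0.016], "spin": 0}, {"grip": 1, "slide": [0, -0.019, -0.0135], "spin": 0}, {"grip": 1, "slide": [0, -0.0207, -0.0108], "spin": 0}, {"grip": 1, "slide": [0, -0.022, -0.0079], "spin": 0}, {"grip": 1, "slide": [0, -0.0229, -0.0048], "spin": 0}, {"grip": 1, "slide": [0, -0.0233, -0.0016], "spin": 0}]'

```text
time: 10.02
tool_pos: [0.5604, 0.0908, 0.2247]
ee_rot: [3.116, 0.002, 1.812]
wrist_force: [9.1, -0.3, 10.3]
width: 0.0113
finger_force: 30.1
```

Request:
arm_command --plan '[{"grip": 1, "slide": [0, -0.0233, 0.0016], "spin": 0}, {"grip": 1, "slide": [0, -0.0229, 0.0048], "spin": 0}, {"grip": 1, "slide": [0, -0.022, 0.0079], "spin": 0}, {"grip": 1, "slide": [0, -0.0207, 0.0108], "spin": 0}, {"grip": 1, "slide": [0, -0.019, 0.0135], "spin": 0}, {"grip": 1, "slide": [0, -0.017, 0.016], "spin": 0}, {"grip": 1, "slide": [0, -0.0146, 0.0182], "spin": 0}, {"grip": 1, "slide": [0, -0.012, 0.02], "spin": 0}, {"grip": 1, "slide": [0, -0.0091, 0.0215], "spin": 0}, {"grip": 1, "slide": [0, -0.0061, 0.0225], "spin": 0}]'

```text
time: 11.28
tool_pos: [0.4718, 0.0707, 0.1524]
ee_rot: [3.139, -0.002, 1.813]
wrist_force: [-9.3, -0.0, 9.6]
width: 0.0114
finger_force: 30.0
```

Request:
arm_command --plan '[{"grip": 1, "slide": [0, 0, 0.006], "spin": 0}, {"grip": 1, "slide": [0, 0, 0.0], "spin": 0}, {"grip": 1, "slide": [0, 0, 0], "spin": 0}]'

```text
time: 11.65
tool_pos: [0.471, 0.0705, 0.1481]
ee_rot: [-3.141, -0.002, 1.813]
wrist_force: [-10.5, -1.3, 7.0]
width: 0.011
finger_force: 30.0
```

Request:
arm_command --plan '[{"grip": 1, "slide": [0, 0, 0.006], "spin": 0}, {"grip": 1, "slide": [0, 0, 0.0], "spin": 0}, {"grip": 1, "slide": [0, 0, 0], "spin": 0}]'

```text
time: 12.02
tool_pos: [0.471, 0.0705, 0.148]
ee_rot: [3.141, -0.002, 1.813]
wrist_force: [-14.0, -1.6, 18.8]
width: 0.0111
finger_force: 30.0
```

Request:
arm_command --plan '[{"grip": -1, "slide": [0, 0, 0], "spin": 0}, {"grip": -1, "slide": [0, 0, 0.0], "spin": 0}, {"grip": -1, "slide": [0, 0, 0], "spin": 0}, {"grip": -1, "slide": [0, 0, 0], "spin": 0}, {"grip": -1, "slide": [0, 0, -0.04], "spin": 0}, {"grip": -1, "slide": [0, 0, -0.06], "spin": 0}, {"grip": -1, "slide": [0, 0, -0.08], "spin": 0}, {"grip": -1, "slide": [0, 0, -0.1], "spin": 0}, {"grip": -1, "slide": [0, 0, -0.06], "spin": 0}, {"grip": -1, "slide": [0, 0, 0], "spin": 0}]'

```text
time: 13.28
tool_pos: [0.4734, 0.0696, 0.3149]
ee_rot: [3.136, 0.001, 1.812]
wrist_force: [-1.2, -0.2, 0.3]
width: 0.0941
finger_force: 0.0
```

```bash
python3 -c "
from h import *
goal(.473,.059,.3,1.809)
W=camera_info('wrist'); w=snapshot('wrist'); save('w5',w)
print(proj(W,[.471,.07,.1415]),proj(W,[.528,.19,.195]))"
```

```text
t 13.28 pos [0.4734 0.0696 0.3149] yaw 1.812 w 0.0941 f 0.0 wf [-1.2 -0.2  0.3]
spin rows 0.035 slide [-0.0204 -0.006   0.0297]
[319.16595425 188.47155652] [411.75259129  90.27718549]
```

View pics/w5.png

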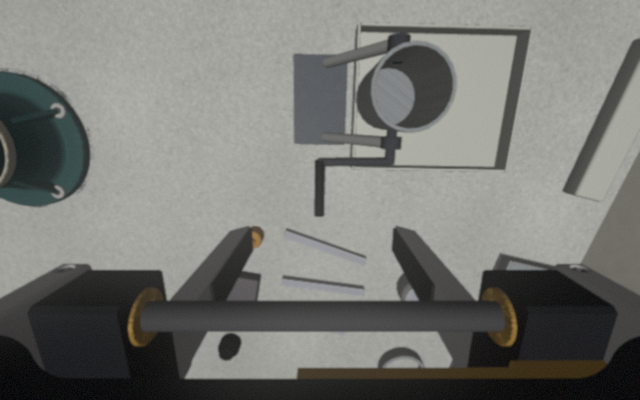

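Request:
arm_command --plan '[{"grip": -1, "spin": 1, "slide": [0, 0, 0]}, {"grip": -1, "spin": 1, "slide": [0, 0, 0]}, {"grip": -1, "spin": 1, "slide": [0, 0, 0]}, {"grip": -1, "spin": 1, "slide": [0, 0, 0]}, {"grip": -1, "spin": 1, "slide": [0, 0, 0]}, {"grip": -1, "spin": 1, "slide": [0, 0, 0]}, {"grip": -1, "spin": 1, "slide": [0, 0, 0]}, {"grip": -1, "spin": 1, "slide": [0, 0, 0]}, {"grip": -1, "spin": 1, "slide": [0, 0, 0]}, {"grip": -1, "spin": 1, "slide": [0, 0, 0]}]'

```text
time: 14.58
tool_pos: [0.4715, 0.0695, 0.3091]
ee_rot: [-3.137, 0.003, 0.936]
wrist_force: [0.2, 0.2, -0.7]
width: 0.0942
finger_force: 0.0
```

Request:
arm_command --plan '[{"grip": -1, "spin": 1, "slide": [0, 0, 0]}, {"grip": -1, "spin": 1, "slide": [0, 0, 0]}, {"grip": -1, "spin": 1, "slide": [0, 0, 0]}, {"grip": -1, "spin": 1, "slide": [0, 0, 0]}, {"grip": -1, "spin": 1, "slide": [0, 0, 0]}, {"grip": -1, "spin": 1, "slide": [0, 0, 0]}, {"grip": -1, "spin": 1, "slide": [0, 0, 0]}, {"grip": -1, "spin": 1, "slide": [0, 0, 0]}, {"grip": -1, "spin": 1, "slide": [0, 0, 0]}, {"grip": -1, "spin": 1, "slide": [0, 0, 0]}]'

```text
time: 15.82
tool_pos: [0.4714, 0.0695, 0.3091]
ee_rot: [-3.141, 0.005, 0.064]
wrist_force: [-0.9, 0.0, -0.3]
width: 0.0942
finger_force: 0.0
```

Request:
arm_command --plan '[{"grip": -1, "spin": 0.76, "slide": [0, 0, 0]}, {"grip": -1, "spin": 0, "slide": [-0.02, 0.1, 0]}, {"grip": -1, "spin": 0, "slide": [-0.02, 0.1, 0]}, {"grip": -1, "spin": 0, "slide": [-0.02, 0.1, 0]}, {"grip": -1, "spin": 0, "slide": [-0.02, 0.1, 0]}, {"grip": -1, "spin": 0, "slide": [0, 0, 0]}, {"grip": -1, "spin": 0, "slide": [0, 0, 0]}]'

```text
time: 16.7
tool_pos: [0.4319, -0.13, 0.3103]
ee_rot: [-3.139, 0.003, -0.0]
wrist_force: [0.8, -0.1, -0.3]
width: 0.0943
finger_force: 0.0
```

```bash
cat >> h.py <<'E'
def bars(name):
    ci=camera_info(name); im=snapshot(name); b=im.astype(int)
    # aluminium: bluish relative to the warm bench
    m=((b[:,:,2]-b[:,:,0]>-2)&(b.max(2)>60)).astype(np.uint8)*255
    m=cv2.morphologyEx(m,cv2.MORPH_CLOSE,np.ones((3,3)))
    for c in cv2.findContours(m,0,2)[0]:
        if cv2.contourArea(c)<60: continue
        P=np.array([onz(ci,*q[0],.010)[:2] for q in c],np.float32)
        (x,y),(w,h),a=cv2.minAreaRect(P)
        bx=cv2.boxPoints(((x,y),(w,h),a)); e=[bx[1]-bx[0],bx[2]-bx[1]]; e=max(e,key=np.linalg.norm)
        if max(w,h)<.3 and max(w,h)>.03: print(name,np.round([x,y],4),"len",round(max(w,h),3),round(min(w,h),3),"ang",round((np.arctan2(e[1],e[0])+np.pi/2)%np.pi-np.pi/2,3),"px",c.mean(0).round().ravel())
    return im
E
python3 -c "
from h import *
goal(.43,-.135,.33,0); save('w6',bars('wrist'))
bars('scene');bars('side')"
```

```text
t 16.7 pos [ 0.4319 -0.13    0.3103] yaw -0.0001 w 0.0943 f 0.0 wf [ 0.8 -0.1 -0.3]
spin rows -0.001 slide [-0.0039  0.0098 -0.0395]
wrist [0.066  0.0026] len 0.206 0.099 ang -1.552 px [260. 352.]
wrist [ 0.2246 -0.6349] len 0.192 0.029 ang 1.077 px [599. 284.]
wrist [0.1724 0.3907] len 0.232 0.151 ang -0.294 px [ 38. 298.]
wrist [0.2398 0.0715] len 0.171 0.053 ang -0.736 px [210. 268.]
wrist [ 0.2553 -0.3164] len 0.204 0.052 ang 0.741 px [432. 264.]
wrist [ 0.37   -0.1728] len 0.09 0.06 ang 0.041 px [349. 208.]
wrist [ 0.512  -0.0585] len 0.151 0.018 ang -0.12 px [277. 122.]
wrist [ 0.5163 -0.2109] len 0.152 0.017 ang -0.086 px [376. 112.]
wrist [0.4895 0.2337] len 0.296 0.158 ang 1.04 px [ 89. 123.]
wrist [ 0.5267 -0.1337] len 0.151 0.016 ang 0.085 px [325. 106.]
scene [ 0.7178 -0.2785] len 0.092 0.09 ang 0.18 px [239. 336.]
scene [ 0.6787 -0.0935] len 0.072 0.071 ang 0.079 px [322. 291.]
scene [0.769  0.5151] len 0.16 0.035 ang 0.603 px [584. 239.]
scene [ 0.5167 -0.2106] len 0.155 0.016 ang -0.094 px [248. 242.]
scene [ 0.5267 -0.1332] len 0.154 0.016 ang 0.091 px [283. 235.]
sce
[... 1006 characters left out ...]
0. 285.]
side [-0.0419  0.2672] len 0.103 0.045 ang 0.844 px [ 14. 265.]
side [ 0.5249 -0.1363] len 0.158 0.023 ang 0.094 px [348. 261.]
side [ 0.7254 -0.2773] len 0.11 0.089 ang 0.81 px [472. 257.]
side [ 0.5111 -0.0616] len 0.154 0.026 ang -0.123 px [321. 243.]
side [0.0118 0.4472] len 0.087 0.07 ang -0.644 px [ 29. 212.]
side [ 0.7064 -0.0795] len 0.131 0.068 ang 0.79 px [397. 214.]
side [0.448  0.5133] len 0.137 0.047 ang 1.395 px [186. 150.]
side [0.8911 0.2429] len 0.238 0.061 ang -1.505 px [369. 140.]
side [0.8173 0.5279] len 0.089 0.032 ang 1.014 px [294. 114.]
side [0.9685 0.8393] len 0.231 0.052 ang 1.534 px [281.  79.]
side [1.6014 1.7498] len 0.286 0.275 ang -0.518 px [296.  15.]
```

View pics/w6.png

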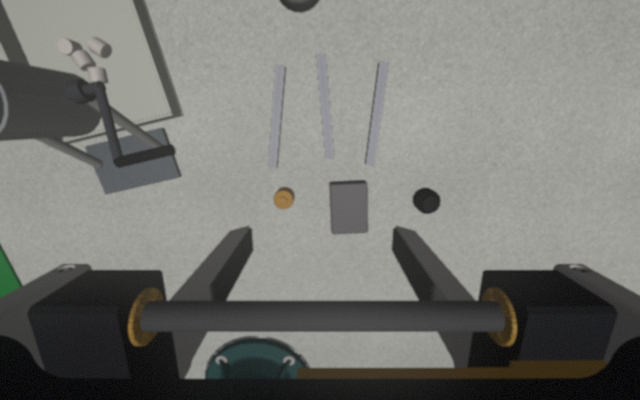

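```bash
python3 -c "
from h import *
goal(.4495,-.0519,.028,-.121)"
```

```text
t 16.85 pos [ 0.4324 -0.1293  0.3116] yaw 0.0024 w 0.0937 f 0.0 wf [ 0.1 -0.   0.2]
spin rows 1.414 slide [ 0.0157 -0.1573  0.5673]
```

Request:
arm_command --plan '[{"grip": 0, "spin": 1, "slide": [0, 0, 0]}, {"grip": 0, "spin": 0.41, "slide": [0, 0, 0]}, {"grip": 0, "spin": 0, "slide": [0.008, -0.079, 0.08]}, {"grip": 0, "spin": 0, "slide": [0.008, -0.079, 0.08]}, {"grip": 0, "spin": 0, "slide": [0, 0, 0.1]}, {"grip": 0, "spin": 0, "slide": [0, 0, 0.1]}, {"grip": 0, "spin": 0, "slide": [0, 0, 0.08]}, {"grip": 0, "spin": 0, "slide": [0, 0, 0.05]}, {"grip": 0, "spin": 0, "slide": [0, 0, 0.03]}, {"grip": 0, "spin": 0, "slide": [0, 0, 0.02]}]'

```text
time: 18.1
tool_pos: [0.4502, -0.0528, 0.042]
ee_rot: [-3.142, -0.0, -0.122]
wrist_force: [0.2, -0.2, 1.0]
width: 0.047
finger_force: 0.0
```

```bash
python3 -c "
from h import *
goal(.4495,-.0519,.028,-.121)"
```

```text
t 18.1 pos [ 0.4502 -0.0528  0.042 ] yaw -0.122 w 0.047 f 0.0 wf [ 0.2 -0.2  1. ]
spin rows -0.012 slide [-0.0016 -0.0017  0.0279]
```

Request:
arm_command --plan '[{"grip": 0, "spin": 0, "slide": [0, 0, 0.0265]}, {"grip": 0, "spin": 0, "slide": [0, 0, 0]}, {"grip": 1, "spin": 0, "slide": [0, 0, 0]}, {"grip": 1, "spin": 0, "slide": [0, 0, 0]}, {"grip": 1, "spin": 0, "slide": [0, 0, 0]}, {"grip": 1, "spin": 0, "slide": [0, 0, 0]}, {"grip": 1, "spin": 0, "slide": [0, 0, 0]}, {"grip": 1, "spin": 0, "slide": [0, 0, 0]}, {"grip": 1, "spin": 0, "slide": [0, 0, 0]}]'

```text
time: 19.23
tool_pos: [0.4501, -0.0531, 0.0293]
ee_rot: [-3.141, -0.001, -0.123]
wrist_force: [-0.8, 0.8, 4.1]
width: 0.0135
finger_force: 30.0
```

Request:
arm_command --plan '[{"grip": 1, "spin": 0, "slide": [0, 0, -0.05]}, {"grip": 1, "spin": 0, "slide": [0, 0, -0.05]}, {"grip": 1, "spin": 0, "slide": [0, 0, -0.05]}, {"grip": 1, "spin": 0, "slide": [0, 0, -0.05]}, {"grip": 1, "spin": 0, "slide": [0, 0, 0]}, {"grip": 1, "spin": 0, "slide": [0, 0, 0]}]'

```text
time: 19.98
tool_pos: [0.4491, -0.053, 0.1275]
ee_rot: [-3.141, 0.002, -0.123]
wrist_force: [-0.7, 0.2, -1.8]
width: 0.0138
finger_force: 30.0
```

```bash
python3 -c "
from h import *
goal(.4495,-.0519,.028,-.121)
a=snapshot('side')[100:320,200:460];b=snapshot('wrist')
save('s7',np.hstack([cv2.resize(a,(400,338)),cv2.resize(b,(400,338))]))"
```

```text
t 19.98 pos [ 0.4491 -0.053   0.1275] yaw -0.1228 w 0.0138 f 30.0 wf [-0.7  0.2 -1.8]
spin rows -0.021 slide [ 0.001  -0.0022  0.1991]
```

View pics/s7.png

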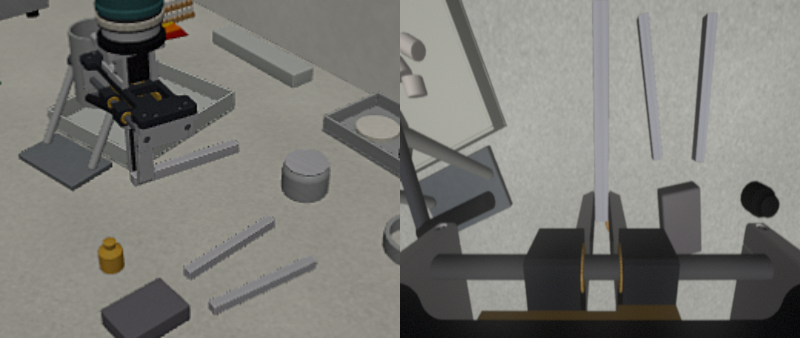

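Request:
arm_command --plan '[{"grip": 1, "spin": 0, "slide": [0, 0, 0.05]}, {"grip": 1, "spin": 0, "slide": [0, 0, 0.05]}, {"grip": 0.75, "spin": 0, "slide": [0, 0, 0]}, {"grip": 0.75, "spin": 0, "slide": [0, 0, 0]}]'

```text
time: 20.58
tool_pos: [0.45, -0.0531, 0.0792]
ee_rot: [-3.142, -0.0, -0.123]
wrist_force: [0.9, -0.1, 0.5]
width: 0.0138
finger_force: 30.0
```

Request:
arm_command --plan '[{"grip": 0.72, "spin": 0, "slide": [0, 0, 0]}, {"grip": 0.72, "spin": 0, "slide": [0, 0, 0]}]'

```text
time: 20.82
tool_pos: [0.4505, -0.0533, 0.08]
ee_rot: [3.141, -0.002, -0.123]
wrist_force: [0.1, -0.3, -0.3]
width: 0.0138
finger_force: 23.9
```

Request:
arm_command --plan '[{"grip": 0.71, "spin": 0, "slide": [0, 0, 0]}, {"grip": 0.71, "spin": 0, "slide": [0, 0, 0]}]'

```text
time: 21.08
tool_pos: [0.45, -0.0531, 0.0792]
ee_rot: [-3.142, -0.0, -0.123]
wrist_force: [0.2, 0.1, -0.5]
width: 0.0139
finger_force: 10.6
```

Request:
arm_command --plan '[{"grip": 0.7065, "spin": 0, "slide": [0, 0, 0]}, {"grip": 0.7065, "spin": 0, "slide": [0, 0, 0]}, {"grip": 0.7065, "spin": 0, "slide": [0, 0, 0]}]'

```text
time: 21.45
tool_pos: [0.4499, -0.0531, 0.0789]
ee_rot: [-3.141, 0.0, -0.123]
wrist_force: [-0.3, 0.2, -0.0]
width: 0.0135
finger_force: 5.9
```

```bash
cat >> h.py <<'E'
def barpx():
    im=snapshot('wrist').astype(int)
    # brightest/bluish strip straight ahead of the fingers
    m=((im[:,:,2]-im[:,:,0]>4)&(im.max(2)>100))[:, 290:350]; m[230:]=0
    r=np.where(m.any(1))[0]; print("bar rows",r.min() if len(r) else None, r.max() if len(r) else None,"px",m.sum())
E
python3 -c "
from h import *
barpx()"
```

```text
bar rows 16 229 px 4092
```

```bash
python3 -c "
from h import *
W=camera_info('wrist');o=sensors.get_obs();p=o['tool_pos']-[0,0,.022];y=o['ee_rot'][2]
for a in range(0,91,10):
  a=np.radians(a); print(int(np.degrees(a)+.5),proj(W,p+.138*np.array([np.cos(a)*np.cos(y),np.cos(a)*np.sin(y),-np.sin(a)])).round(),round(p[2]-.138*np.sin(a),3))
a=snapshot('side')[100:320,200:460];b=snapshot('wrist')
save('s8',np.hstack([cv2.resize(a,(400,338)),cv2.resize(b,(400,338))]))"
```

```text
0 [323.   3.] 0.057
10 [323.  22.] 0.033
20 [323.  43.] 0.01
30 [323.  64.] -0.012
40 [323.  86.] -0.032
50 [323. 108.] -0.049
60 [323. 129.] -0.063
70 [323. 150.] -0.073
80 [323. 171.] -0.079
90 [323. 191.] -0.081
```

View pics/s8.png

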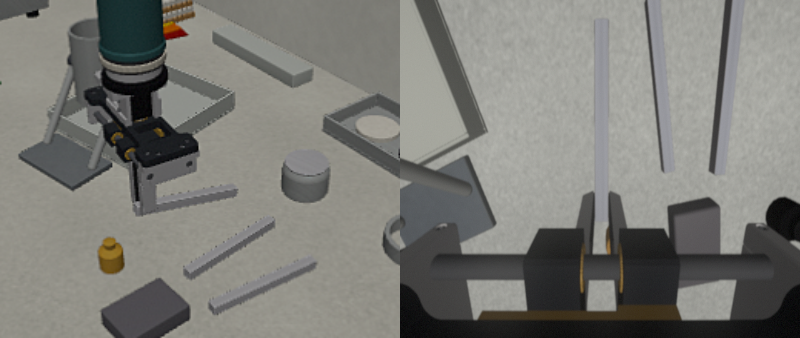

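Request:
arm_command --plan '[{"grip": 1, "spin": 0, "slide": [0, 0, 0]}, {"grip": 1, "spin": 0, "slide": [0, 0, -0.07]}, {"grip": 1, "spin": 0, "slide": [0, 0, -0.1]}, {"grip": 1, "spin": 0, "slide": [0, 0, -0.07]}, {"grip": 1, "spin": 0, "slide": [0, 0, 0]}, {"grip": 0.705, "spin": 0, "slide": [0, 0, 0]}, {"grip": 0.705, "spin": 0, "slide": [0, 0, 0]}, {"grip": 0.705, "spin": 0, "slide": [0, 0, 0]}, {"grip": 0.705, "spin": 0, "slide": [0, 0, 0]}]'

```text
time: 22.72
tool_pos: [0.4496, -0.053, 0.1982]
ee_rot: [-3.141, 0.001, -0.123]
wrist_force: [0.2, 0.2, -1.3]
width: 0.0135
finger_force: 3.7
```

```bash
python3 -c "
from h import *
barpx()"
```

```text
bar rows None None px 0
```

Request:
arm_command --plan '[{"grip": 1, "spin": 0, "slide": [0, 0, 0]}, {"grip": 1, "spin": 0, "slide": [0, 0, 0]}]'

```text
time: 23.02
tool_pos: [0.4499, -0.0531, 0.199]
ee_rot: [-3.141, -0.0, -0.123]
wrist_force: [-0.5, 0.2, -1.1]
width: 0.0136
finger_force: 30.0
```

```bash
python3 -c "
from h import *
goal(.5275,.193,.37,-.121)
im=snapshot('wrist').astype(int)
for r in range(120,260,8): print(r,im[r,323],im[r,300])
bars('side')"|grep -v 'side \[\(-\|0\.[0-36-9]\|1\)'
python3 - <<'E'
from h import *
D=camera_info('side'); print(proj(D,[.45,-.053,.176]),proj(D,[.45,-.053,.04]),proj(D,[.45+.137,-.07,.176]))
im=snapshot('side').astype(int); u,v=proj(D,[.45,-.053,.08]); 
for dv in (-30,-15,0,15): print(im[int(v)+dv,int(u)-14:int(u)+15:2].sum(1))
E
```

```text
t 23.02 pos [ 0.4499 -0.0531  0.199 ] yaw -0.1229 w 0.0136 f 30.0 wf [-0.5  0.2 -1.1]
spin rows -0.021 slide [ 0.0947 -0.5074 -0.342 ]
120 [179 181 174] [172 172 166]
128 [170 170 164] [164 164 159]
136 [180 180 175] [170 170 165]
144 [170 171 165] [172 173 167]
152 [167 169 161] [173 174 168]
160 [155 156 150] [167 167 161]
168 [95 94 94] [169 169 163]
176 [95 96 93] [168 168 162]
184 [98 95 93] [163 165 158]
192 [95 94 93] [164 166 159]
200 [94 92 91] [161 161 154]
208 [97 95 94] [165 166 160]
216 [95 93 91] [167 167 161]
224 [93 91 91] [167 167 162]
232 [91 91 91] [83 81 79]
240 [92 90 90] [81 80 80]
248 [91 90 87] [79 79 77]
256 [151 151 155] [79 78 77]
side [ 0.3776 -0.1607] len 0.086 0.06 ang 0.051 px [294. 300.]
side [ 0.5144 -0.2127] len 0.154 0.022 ang -0.092 px [370. 285.]
side [ 0.5245 -0.1363] len 0.158 0.023 ang 0.094 px [348. 261.]
side [ 0.725  -0.2776] len 0.112 0.089 ang 0.8 px [472. 259.]
side [ 0.7063 -0.0796] len 0.131 0.068 ang 0.79 px [397. 214.]
side [0.448  0.5133] len 0.137 0.047 ang 1.395 px [186. 150.]
[290.13147979 182.90239357] [294.33139283 240.96285537] [355.05293385 163.51071147]
[414 410 410 428 169 282 286 279 295 255 267 264 266 265 257]
[437 369 315 364 269 201 295 172 287 280 281 266 437 414 421]
[428 420 424 419 413 423 424 418 411 435 163 280 275 276 335]
[408 404 422 417 401 401 418 412 420 418 413 412 407 424 431]
```

```bash
cat >> h.py <<'E'
def barang():
    W=camera_info('wrist');o=sensors.get_obs();p=o['tool_pos']-[0,0,.021];y=o['ee_rot'][2]
    im=snapshot('wrist').astype(int); c=im[:,318:328].sum((1,2))/10
    row=next(r for r in range(225,0,-1) if abs(c[r]-c[r-8])>70)-4
    A=np.radians(np.arange(30,111)); u=np.array([np.cos(y),np.sin(y),0]);z=np.array([0,0,1.])
    R=[proj(W,p+.138*(np.cos(a)*u-np.sin(a)*z)+.007*(np.sin(a)*u+np.cos(a)*z))[1] for a in A]
    print("tip row",row,"angle below horizontal",np.interp(row,R,np.degrees(A)).round(1))
E
python3 -c "
from h import *
barang()"
```

```text
tip row 165 angle below horizontal 80.2
```

Request:
arm_command --plan '[{"grip": 1, "spin": 0, "slide": [0, 0, -0.06]}, {"grip": 1, "spin": 0, "slide": [0, 0, -0.1]}, {"grip": 1, "spin": 0, "slide": [0, 0, -0.1]}, {"grip": 1, "spin": 0, "slide": [0, 0, -0.08]}, {"grip": 1, "spin": 0, "slide": [0, 0, -0.035]}, {"grip": 1, "spin": 0, "slide": [0, 0, 0]}]'

```text
time: 23.98
tool_pos: [0.4504, -0.0532, 0.3882]
ee_rot: [3.141, -0.004, -0.123]
wrist_force: [-0.2, -0.5, -1.2]
width: 0.0135
finger_force: 30.0
```

```bash
python3 -c "
from h import *
barang()
goal(.5275-.034*.9926,.193+.034*.121,.385,-.121)"
```

```text
tip row 165 angle below horizontal 79.9
t 24.02 pos [ 0.45   -0.0531  0.3866] yaw -0.1229 w 0.0136 f 30.0 wf [ 0.6  0.9 -0.1]
spin rows -0.021 slide [ 0.0264 -0.5074  0.0032]
```

Request:
arm_command --plan '[{"grip": 1, "spin": 0, "slide": [0.003, -0.05, 0]}, {"grip": 1, "spin": 0, "slide": [0.005, -0.08, 0]}, {"grip": 1, "spin": 0, "slide": [0.005, -0.09, 0]}, {"grip": 1, "spin": 0, "slide": [0.005, -0.09, 0]}, {"grip": 1, "spin": 0, "slide": [0.005, -0.09, 0]}, {"grip": 1, "spin": 0, "slide": [0.0034, -0.07, 0]}, {"grip": 1, "spin": 0, "slide": [0, -0.0374, 0]}, {"grip": 1, "spin": 0, "slide": [0, 0, 0]}]'

```text
time: 25.02
tool_pos: [0.4939, 0.1975, 0.3851]
ee_rot: [3.14, 0.002, -0.121]
wrist_force: [0.2, -0.0, 0.9]
width: 0.0139
finger_force: 30.0
```

```bash
python3 -c "
from h import *
barang()
goal(.5275-.03*.9926,.193+.03*.121,.25,-.121)
W=camera_info('wrist');print(proj(W,[.5275,.193,.195]));save('w9',snapshot('wrist'))"
```

```text
tip row 164 angle below horizontal 79.8
t 25.07 pos [0.4939 0.1966 0.3857] yaw -0.1228 w 0.0139 f 30.0 wf [ 0.1 -0.2 -0.6]
spin rows -0.02 slide [ 0.0079 -0.0012  0.2713]
[321.98889402 157.81608924]
```

View pics/w9.png

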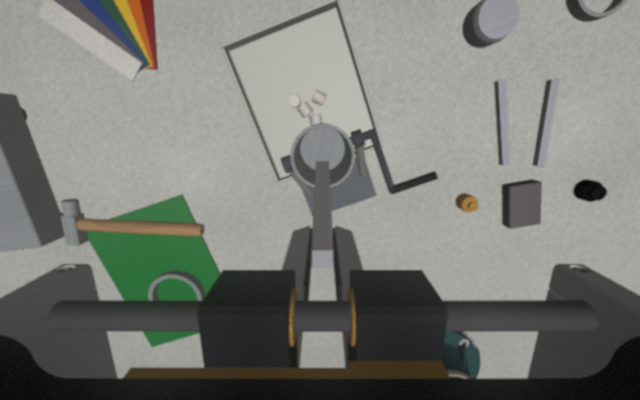

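Request:
arm_command --plan '[{"grip": 1, "spin": 0, "slide": [0.012, 0, 0.04]}, {"grip": 1, "spin": 0, "slide": [0, 0, 0.06]}, {"grip": 1, "spin": 0, "slide": [0, 0, 0.06]}, {"grip": 1, "spin": 0, "slide": [0, 0, 0.06]}, {"grip": 1, "spin": 0, "slide": [0, 0, 0.03]}, {"grip": 1, "spin": 0, "slide": [0, 0, 0.022]}, {"grip": 1, "spin": 0, "slide": [0, 0, 0]}]'

```text
time: 26.0
tool_pos: [0.5, 0.196, 0.2504]
ee_rot: [3.141, 0.0, -0.123]
wrist_force: [0.5, -0.7, -1.2]
width: 0.0134
finger_force: 30.0
```

Request:
arm_command --plan '[{"grip": 0.69, "spin": 0, "slide": [0, 0, 0]}, {"grip": 0.5, "spin": 0, "slide": [0, 0, 0]}, {"grip": 0.4, "spin": 0, "slide": [0, 0, 0]}, {"grip": 0.4, "spin": 0, "slide": [0, 0, 0]}, {"grip": 0.4, "spin": 0, "slide": [0, 0, -0.06]}, {"grip": 0.4, "spin": 0, "slide": [0, 0, -0.1]}, {"grip": 0.4, "spin": 0, "slide": [0, 0, -0.1]}, {"grip": 0.4, "spin": 0, "slide": [0, 0, 0]}]'

```text
time: 27.0
tool_pos: [0.501, 0.1967, 0.3861]
ee_rot: [-3.138, -0.01, -0.123]
wrist_force: [0.0, 0.3, -0.2]
width: 0.0281
finger_force: 0.0
```

```bash
python3 -c "
from h import *
save('w10',snapshot('wrist')); save('s10',snapshot('scene'))
w=cv2.imread('pics/w10.png')
for r in range(100,250,6): print(r,' '.join('%3d'%w[r,c].sum() for c in range(270,380,5)))
bars('side')
goal(.5265-.063*.996,-.134-.063*.088,.028,.088)"|grep -v 'side \[\(-\|0\.[0-36-9]\|1\)'
```

```text
100 533 531 533 536 534 533 539 547 540 506 503 445 547 547 544 547 549 547 553 273 494 488
106 525 528 536 535 534 567 550 542 543 434 531 515 547 554 549 550 548 549 544 423 486 496
112 528 528 524 531 535 552 452 546 427 544 508 539 546 550 544 547 548 549 550 548 396 494
118 528 530 532 538 540 538 443 511 537 530 548 542 548 552 545 548 544 549 548 550 266 490
124 529 529 531 541 532 536 541 460 466 523 503 548 547 549 548 552 552 549 549 556 482 497
130 534 536 533 534 534 540 537 538 530 479 423 390 495 546 546 559 553 548 549 554 552 344
136 527 533 531 533 533 537 540 515 393 401 404 397 408 410 445 554 554 545 389 552 486 219
142 533 529 530 531 535 534 478 355 408 411 409 403 410 406 397 388 542 187 213 208 200 201
148 531 533 531 532 543 514 308 413 414 403 418 407 407 409 416 283 392 198 219 310 556 194
154 425 529 524 534 539 412 224 409 412 404 278 267 411 407 417 363 224 378 259 319 344 294
160 288 526 527 530 509 348 225 409 411 409 280 270 407 410 410 327 201 399 296 374 513 493
166 479 446 528 201 210 339 216 330 399 408 277 265 399 408 405 205 190 383 276 337 526 
[... 1010 characters left out ...]
9 486
238 492 497 249 241 241 230 238 491 495 490 490 494 489 497 489 147 245 234 235 301 487 493
244 494 437 235 244 242 190 226 497 494 497 484 484 493 489 489 140 215 236 233 233 491 508
side [ 0.3755 -0.1611] len 0.09 0.06 ang 0.053 px [294. 300.]
side [ 0.5144 -0.2128] len 0.154 0.022 ang -0.093 px [370. 286.]
side [ 0.5249 -0.1363] len 0.158 0.023 ang 0.094 px [349. 260.]
side [ 0.7251 -0.2782] len 0.112 0.089 ang 0.847 px [471. 259.]
side [ 0.7066 -0.0796] len 0.131 0.067 ang 0.79 px [397. 213.]
side [0.4287 0.5175] len 0.13 0.049 ang -1.402 px [186. 150.]
t 27.15 pos [0.4999 0.1963 0.3792] yaw -0.1228 w 0.0288 f 0.0 wf [-0.3 -0.9 -0.9]
spin rows -2.415 slide [-0.1297  0.6623  0.7031]
```

Request:
arm_command --plan '[{"grip": 0, "spin": -1, "slide": [0, 0, 0]}, {"grip": 0, "spin": -1, "slide": [0, 0, 0]}, {"grip": 0, "spin": -0.415, "slide": [0, 0, 0]}, {"grip": 0, "spin": 0, "slide": [-0.019, 0.095, 0]}, {"grip": 0, "spin": 0, "slide": [-0.019, 0.095, 0]}, {"grip": 0, "spin": 0, "slide": [-0.019, 0.095, 0]}, {"grip": 0, "spin": 0, "slide": [-0.019, 0.095, 0]}, {"grip": 0, "spin": 0, "slide": [-0.019, 0.095, 0.06]}, {"grip": 0, "spin": 0, "slide": [-0.019, 0.095, 0.06]}, {"grip": 0, "spin": 0, "slide": [-0.0157, 0.092, 0.06]}]'

```text
time: 28.4
tool_pos: [0.4636, -0.1404, 0.2884]
ee_rot: [-3.141, 0.001, 0.087]
wrist_force: [-0.6, -0.4, 0.7]
width: 0.047
finger_force: 0.0
```

Request:
arm_command --plan '[{"grip": 0, "spin": 0, "slide": [0, 0, 0.1]}, {"grip": 0, "spin": 0, "slide": [0, 0, 0.1]}, {"grip": 0, "spin": 0, "slide": [0, 0, 0.1]}, {"grip": 0, "spin": 0, "slide": [0, 0, 0.08]}, {"grip": 0, "spin": 0, "slide": [0, 0, 0.04]}, {"grip": 0, "spin": 0, "slide": [0, 0, 0]}]'

```text
time: 29.15
tool_pos: [0.4622, -0.1381, 0.0775]
ee_rot: [-3.138, 0.006, 0.088]
wrist_force: [-0.5, 0.5, -0.7]
width: 0.0471
finger_force: 0.0
```

```bash
python3 -c "
from h import *
bars('wrist');bars('scene')
goal(.5265-.063*.996,-.134-.063*.088,.0285,.088)"|egrep 't |spin|0.1[45]. 0.0[12]'
```

```text
wrist [ 0.3755 -0.36  ] len 0.073 0.028 ang -1.483 px [554. 323.]
wrist [ 0.3438 -0.1471] len 0.167 0.06 ang -1.523 px [317. 330.]
wrist [ 0.3962 -0.1627] len 0.044 0.019 ang -1.48 px [347. 291.]
wrist [ 0.4216 -0.3853] len 0.095 0.019 ang 1.273 px [597. 284.]
wrist [0.3285 0.0856] len 0.119 0.117 ang -1.013 px [ 68. 324.]
wrist [ 0.4159 -0.0879] len 0.075 0.023 ang -0.216 px [260. 268.]
wrist [ 0.4254 -0.1944] len 0.076 0.02 ang 0.44 px [383. 263.]
wrist [0.4493 0.1084] len 0.077 0.033 ang -0.207 px [ 23. 208.]
wrist [ 0.5161 -0.2106] len 0.153 0.019 ang -0.093 px [425. 151.]
wrist [ 0.5264 -0.1333] len 0.152 0.015 ang 0.098 px [325. 133.]
scene [ 0.5164 -0.2105] len 0.154 0.016 ang -0.097 px [248. 243.]
scene [ 0.5265 -0.1332] len 0.153 0.016 ang 0.091 px [283. 235.]
t 29.25 pos [ 0.4645 -0.139   0.0806] yaw 0.0877 w 0.0469 f 0.0 wf [ 0.4 -0.1 -0.1]
spin rows -0.003 slide [-0.0016  0.0009  0.1043]
```

Request:
arm_command --plan '[{"grip": 0, "spin": 0, "slide": [0, 0, 0.06]}, {"grip": 0, "spin": 0, "slide": [0, 0, 0.0425]}, {"grip": 0, "spin": 0, "slide": [0, 0, 0]}, {"grip": 1, "spin": 0, "slide": [0, 0, 0]}, {"grip": 1, "spin": 0, "slide": [0, 0, 0]}, {"grip": 1, "spin": 0, "slide": [0, 0, 0]}, {"grip": 1, "spin": 0, "slide": [0, 0, 0]}, {"grip": 1, "spin": 0, "slide": [0, 0, 0]}, {"grip": 1, "spin": 0, "slide": [0, 0, 0]}, {"grip": 1, "spin": 0, "slide": [0, 0, 0]}]'

```text
time: 30.5
tool_pos: [0.4649, -0.1393, 0.0298]
ee_rot: [3.141, -0.001, 0.088]
wrist_force: [-0.6, -0.3, 4.4]
width: 0.0135
finger_force: 30.0
```

Request:
arm_command --plan '[{"grip": 1, "spin": 0, "slide": [0, 0, -0.05]}, {"grip": 1, "spin": 0, "slide": [0, 0, -0.1]}, {"grip": 1, "spin": 0, "slide": [0, 0, -0.1]}, {"grip": 1, "spin": 0, "slide": [0, 0, -0.09]}, {"grip": 1, "spin": 0, "slide": [0, 0, 0]}, {"grip": 0.705, "spin": 0, "slide": [0, 0, 0]}, {"grip": 0.705, "spin": 0, "slide": [0, 0, 0]}, {"grip": 0.705, "spin": 0, "slide": [0, 0, 0]}, {"grip": 0.705, "spin": 0, "slide": [0, 0, 0]}, {"grip": 0.705, "spin": 0, "slide": [0, 0, 0]}]'

```text
time: 31.75
tool_pos: [0.4643, -0.139, 0.1988]
ee_rot: [-3.141, 0.001, 0.088]
wrist_force: [0.1, 0.3, -0.8]
width: 0.0137
finger_force: 3.5
```

Request:
arm_command --plan '[{"grip": 1, "spin": 0, "slide": [0, 0, 0]}, {"grip": 1, "spin": 0, "slide": [0, 0, 0]}]'

```text
time: 32.0
tool_pos: [0.4646, -0.1391, 0.1994]
ee_rot: [3.142, -0.0, 0.088]
wrist_force: [0.1, 0.5, -1.3]
width: 0.0136
finger_force: 30.0
```

```bash
python3 -c "
from h import *
barang()
goal(.53-.012*.9926,.193+.012*.121,.385,-.121)"
```

```text
tip row 221 angle below horizontal 106.9
t 32.05 pos [ 0.4646 -0.1391  0.1993] yaw 0.0879 w 0.0132 f 30.0 wf [ 0.4 -0.1 -0.4]
spin rows 2.394 slide [ 0.0259 -0.6751 -0.3713]
```

```bash
python3 -c "
from h import *
w=snapshot('wrist').astype(int)
for r in range(120,290,6): print(r,' '.join('%3d'%w[r,c].sum() for c in range(270,380,5)))"
```

```text
120 490 477 484 478 489 465 479 478 470 468 486 471 478 458 478 478 472 468 465 486 471 468
126 479 467 468 472 475 480 493 478 470 476 472 474 467 464 487 469 458 477 479 489 469 471
132 480 474 468 488 483 482 472 476 469 459 492 486 483 479 490 482 485 482 480 475 494 473
138 471 485 479 480 489 467 469 486 463 468 490 484 498 477 484 463 480 481 474 478 473 481
144 460 475 460 475 477 492 482 482 467 488 485 471 468 467 469 465 477 465 462 493 495 475
150 486 470 486 472 487 478 489 481 485 473 484 487 465 473 469 467 464 473 476 474 479 483
156 463 476 480 488 463 476 480 482 468 477 469 466 460 485 464 471 479 474 477 481 490 475
162 466 467 477 471 472 475 486 497 483 473 461 479 475 470 455 472 475 457 488 485 479 452
168 464 466 455 463 476 469 478 482 487 485 471 469 472 467 473 467 465 482 481 463 470 326
174 466 484 475 479 473 472 476 475 471 466 473 472 460 455 457 468 473 482 467 476 458 296
180 479 469 479 463 491 480 462 470 483 467 467 473 466 459 473 462 451 458 470 468 468 414
186 465 467 451 461 466 479 463 479 459 477 466 463 463 468 469 491 468 464 479 462 407 
[... 867 characters left out ...]
 158 414 419 423 421 132 218 216 220 235 289 275 465 468
252 446 469 455 434 215 219 222 213 159 429 434 435 429 125 217 213 220 220 281 283 454 452
258 455 455 466 312 221 210 221 199 161 429 436 430 427 110 216 217 216 209 258 305 448 463
264 464 464 454 209 213 214 215 181 194 426 424 430 429 109 199 210 216 216 223 365 459 461
270 264 264 252 149 146 196 214 148 264 448 258 273 269 108 172 213 170 138 141 223 265 265
276 111 120 103  96 119 162 203 119 331 459 255 266 271 144 145 212 130 104 120 109 109 100
282 107 110  97 102 103 160 205 104 362 462 258 264 267 161 120 202 122 102  98  92 106 103
288 109 103  92 105 105 168 202 136 409 436 261 262 259 199 135 200 143 100  93  91  95 103
```

Request:
arm_command --plan '[{"grip": 0.704, "spin": 0, "slide": [0, 0, 0]}, {"grip": 0.704, "spin": 0, "slide": [0, 0, 0]}, {"grip": 0.704, "spin": 0, "slide": [0, 0, 0]}, {"grip": 1, "spin": 0, "slide": [0, 0, 0]}, {"grip": 1, "spin": 0, "slide": [0, 0, 0]}]'

```text
time: 32.72
tool_pos: [0.4645, -0.1391, 0.1992]
ee_rot: [-3.142, 0.0, 0.088]
wrist_force: [0.4, 0.2, -1.1]
width: 0.0136
finger_force: 30.0
```

```bash
python3 -c "
from h import *
barang()
goal(.53-.012*.9926,.193+.012*.121,.385,-.121)"
```

```text
tip row 221 angle below horizontal 106.9
t 32.77 pos [ 0.4645 -0.1391  0.1992] yaw 0.0879 w 0.0137 f 30.0 wf [ 0.1  0.2 -0.1]
spin rows 2.394 slide [ 0.0259 -0.6751 -0.3715]
```

Request:
arm_command --plan '[{"grip": 1, "spin": -1, "slide": [0, 0, -0.04]}, {"grip": 1, "spin": -1, "slide": [0, 0, -0.04]}, {"grip": 1, "spin": -1, "slide": [0, 0, -0.04]}, {"grip": 1, "spin": -1, "slide": [0, 0, -0.04]}, {"grip": 1, "spin": -1, "slide": [0, 0, -0.04]}, {"grip": 1, "spin": -1, "slide": [0, 0, -0.04]}, {"grip": 1, "spin": -1, "slide": [0, 0, -0.04]}, {"grip": 1, "spin": -1, "slide": [0, 0, -0.04]}, {"grip": 1, "spin": -1, "slide": [0, 0, -0.04]}, {"grip": 1, "spin": -1, "slide": [0, 0, -0.035]}]'

```text
time: 34.02
tool_pos: [0.4645, -0.1391, 0.3976]
ee_rot: [3.141, -0.0, 0.963]
wrist_force: [-0.9, 0.3, -0.9]
width: 0.0136
finger_force: 30.0
```

Request:
arm_command --plan '[{"grip": 1, "spin": -1, "slide": [0, 0, 0]}, {"grip": 1, "spin": -1, "slide": [0, 0, 0]}, {"grip": 1, "spin": -1, "slide": [0, 0, 0]}, {"grip": 1, "spin": -1, "slide": [0, 0, 0]}, {"grip": 1, "spin": -1, "slide": [0, 0, 0]}, {"grip": 1, "spin": -1, "slide": [0, 0, 0]}, {"grip": 1, "spin": -1, "slide": [0, 0, 0]}, {"grip": 1, "spin": -1, "slide": [0, 0, 0]}, {"grip": 1, "spin": -1, "slide": [0, 0, 0]}, {"grip": 1, "spin": -1, "slide": [0, 0, 0]}]'

```text
time: 35.28
tool_pos: [0.4645, -0.1391, 0.3967]
ee_rot: [-3.142, -0.0, 1.836]
wrist_force: [0.1, -0.1, -0.9]
width: 0.0137
finger_force: 30.0
```

Request:
arm_command --plan '[{"grip": 1, "spin": -1, "slide": [0, 0, 0]}, {"grip": 1, "spin": -1, "slide": [0, 0, 0]}, {"grip": 1, "spin": -1, "slide": [0, 0, 0]}, {"grip": 1, "spin": -1, "slide": [0, 0, 0]}, {"grip": 1, "spin": -1, "slide": [0, 0, 0]}, {"grip": 1, "spin": -1, "slide": [0, 0, 0]}, {"grip": 1, "spin": -1, "slide": [0, 0, 0]}, {"grip": 1, "spin": -1, "slide": [0, 0, 0]}, {"grip": 1, "spin": -1, "slide": [0, 0, 0]}, {"grip": 1, "spin": -1, "slide": [0, 0, 0]}]'

```text
time: 36.52
tool_pos: [0.4645, -0.1391, 0.3967]
ee_rot: [3.142, -0.0, 2.709]
wrist_force: [0.3, -0.0, -0.6]
width: 0.0135
finger_force: 30.0
```

Request:
arm_command --plan '[{"grip": 1, "spin": -1, "slide": [0, 0, 0]}, {"grip": 1, "spin": -1, "slide": [0, 0, 0]}, {"grip": 1, "spin": -1, "slide": [0, 0, 0]}, {"grip": 1, "spin": -0.6, "slide": [0, 0, 0]}, {"grip": 1, "spin": 0, "slide": [0, 0, 0]}]'

```text
time: 37.15
tool_pos: [0.4645, -0.1391, 0.3967]
ee_rot: [3.141, -0.0, 3.019]
wrist_force: [-0.2, 0.3, -1.4]
width: 0.0134
finger_force: 30.0
```

```bash
python3 -c "
from h import *
goal(.53-.022*.9926,.193+.022*.121,.395,3.02)"
```

```text
t 37.15 pos [ 0.4645 -0.1391  0.3967] yaw 3.0194 w 0.0134 f 30.0 wf [-0.2  0.3 -1.4]
spin rows -0.007 slide [-0.0056  0.6751  0.0035]
```

Request:
arm_command --plan '[{"grip": 1, "spin": 0, "slide": [0, 0.06, 0]}, {"grip": 1, "spin": 0, "slide": [-0.0056, 0.09, 0]}, {"grip": 1, "spin": 0, "slide": [0, 0.1, 0]}, {"grip": 1, "spin": 0, "slide": [0, 0.1, 0]}, {"grip": 1, "spin": 0, "slide": [0, 0.1, 0]}, {"grip": 1, "spin": 0, "slide": [0, 0.1, 0]}, {"grip": 1, "spin": 0, "slide": [0, 0.08, 0]}, {"grip": 1, "spin": 0, "slide": [0, 0.0451, 0]}, {"grip": 1, "spin": 0, "slide": [0, 0, 0]}]'

```text
time: 38.28
tool_pos: [0.5081, 0.1969, 0.3961]
ee_rot: [-3.141, -0.001, 3.022]
wrist_force: [0.6, 0.3, -0.9]
width: 0.014
finger_force: 30.0
```

```bash
python3 -c "
from h import *
goal(.53-.022*.9926,.193+.022*.121,.395,3.02)
D=camera_info('side');S=camera_info('scene');p=sensors.get_obs()['tool_pos']-[0,0,.021]
for a in (0,10,17,25):
  a=np.radians(a);q=p+.138*np.array([np.sin(a),0,-np.cos(a)]);print(proj(D,q).round(),proj(S,q).round())
a=snapshot('side')[20:200,180:340];b=snapshot('scene')[40:220,360:520]
save('s11',np.hstack([cv2.resize(a,None,fx=2.5,fy=2.5,interpolation=2),cv2.resize(b,None,fx=2.45,fy=2.5,interpolation=2)]))"
```

```text
t 38.27 pos [0.5081 0.1969 0.3961] yaw 3.0221 w 0.014 f 30.0 wf [ 0.6  0.3 -0.9]
spin rows 0.024 slide [-0.0004 -0.0024  0.0022]
[250. 102.] [434. 120.]
[260.  98.] [440. 128.]
[266.  95.] [445. 132.]
[273.  90.] [450. 136.]
```

View pics/s11.png

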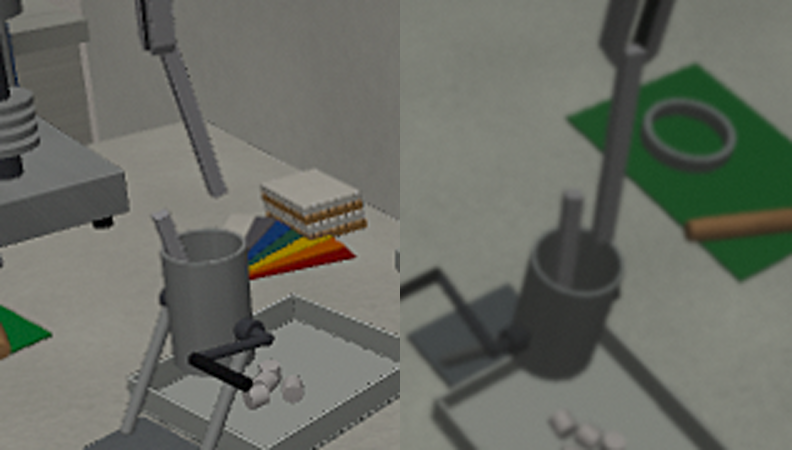

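Request:
arm_command --plan '[{"grip": 1, "spin": 0, "slide": [0, -0.002, 0.06]}, {"grip": 1, "spin": 0, "slide": [0, 0, 0.06]}, {"grip": 1, "spin": 0, "slide": [-0.004, 0, 0.05]}, {"grip": 1, "spin": 0, "slide": [-0.004, 0, 0.05]}, {"grip": 1, "spin": 0, "slide": [-0.004, 0, 0.04]}, {"grip": 1, "spin": 0, "slide": [0, 0, 0.03]}, {"grip": 1, "spin": 0, "slide": [0, 0, 0]}]'

```text
time: 39.25
tool_pos: [0.5135, 0.193, 0.2506]
ee_rot: [-3.141, -0.002, 3.019]
wrist_force: [0.5, -0.2, -0.6]
width: 0.0134
finger_force: 30.0
```

Request:
arm_command --plan '[{"grip": 1, "spin": 0, "slide": [0, 0, 0.01]}, {"grip": 0.69, "spin": 0, "slide": [0, 0, 0]}, {"grip": 0.6, "spin": 0, "slide": [0, 0, 0]}, {"grip": 0.45, "spin": 0, "slide": [0, 0, 0]}, {"grip": 0.45, "spin": 0, "slide": [0, 0, 0]}, {"grip": 0.45, "spin": 0, "slide": [0, 0, -0.06]}, {"grip": 0.45, "spin": 0, "slide": [0, 0, -0.1]}, {"grip": 0.45, "spin": 0, "slide": [0, 0, -0.11]}, {"grip": 0.45, "spin": 0, "slide": [0, 0, 0]}]'

```text
time: 40.38
tool_pos: [0.515, 0.1942, 0.388]
ee_rot: [3.137, 0.011, 3.02]
wrist_force: [-0.2, 0.0, -0.0]
width: 0.0257
finger_force: 0.0
```

```bash
python3 -c "
from h import *
w=snapshot('wrist'); save('w12',w); w=w.astype(int); W=camera_info('wrist'); print(proj(W,[.53,.193,.195]),proj(W,[.53,.193,.086]))
for r in range(100,250,6): print(r,' '.join('%3d'%w[r,c].sum() for c in range(270,380,5)))
bars('side');bars('scene')
goal(.516-.063*.9957,-.2115+.063*.093,.0285,3.05)"|grep -v '\(side\|scene\) \[\(-\| *0\.[0-36-9]\|1\)'
```

```text
[321.75674571 197.30337205] [321.57685473 179.80390909]
100 499 498 490 510 491 504 504 392 297 299 299 295 289 412 488 498 496 484 504 498 492 504
106 497 501 507 478 377 307 302 297 302 291 302 298 290 304 506 498 497 499 499 483 502 494
112 479 370 308 304 295 297 295 302 291 303 300 288 295 294 481 487 504 485 487 502 492 495
118 308 306 310 308 305 299 308 294 297 296 304 295 298 344 337 499 489 502 502 499 503 499
124 304 309 309 307 303 311 307 306 302 300 296 301 283 346 297 508 501 510 477 496 509 502
130 304 306 310 302 313 301 296 302 309 303 292 298 300 305 344 417 513 501 504 492 485 481
136 440 307 308 307 313 297 305 297 303 308 307 294 291 283 348 367 511 428 374 485 478 507
142 508 310 334 303 309 305 295 293 304 302 300 406 507 504 313 347 496 528 531 511 492 502
148 518 443 349 291 301 297 305 318 450 499 473 363 467 497 472 353 381 533 535 530 364 512
154 514 522 362 281 333 489 510 456 338 332 282 330 492 532 531 323 344 525 527 528 412 497
160 523 511 355 294 413 402 493 279 245 235 232 233 211 224 526 454 359 381 525 523 522 469
166 497 360 351 310 527 527 333 
[... 1128 characters left out ...]
510 486 174 257 263 262 480 505 511
244 500 488 267 266 264 262 143 506 510 507 507 509 508 508 486 152 254 268 266 287 509 509
side [ 0.5266 -0.17  ] len 0.155 0.024 ang -0.092 px [360. 269.]
side [0.448  0.5133] len 0.137 0.047 ang 1.395 px [187. 150.]
scene [ 0.5284 -0.1667] len 0.155 0.016 ang -0.104 px [269. 240.]
scene [0.5816 0.3101] len 0.097 0.018 ang 0.239 px [469. 201.]
scene [0.4467 0.1706] len 0.139 0.094 ang -1.167 px [388. 174.]
scene [0.4534 0.534 ] len 0.166 0.055 ang 1.415 px [514. 139.]
scene [0.4368 0.7061] len 0.099 0.038 ang -0.318 px [560. 123.]
t 40.52 pos [0.5139 0.1939 0.3804] yaw 3.0201 w 0.026 f 0.0 wf [0.2 0.5 0.2]
spin rows -0.343 slide [ 0.0464 -0.8064  0.7044]
```

```bash
python3 -c "
from h import *
goal(.4655,-.1617,.0285,3.0436)"
```

```text
t 40.52 pos [0.5139 0.1939 0.3804] yaw 3.0201 w 0.026 f 0.0 wf [0.2 0.5 0.2]
spin rows -0.27 slide [ 0.0255 -0.7168  0.7043]
```

Request:
arm_command --plan '[{"grip": 0, "spin": -0.27, "slide": [0, -0.02, 0]}, {"grip": 0, "spin": 0, "slide": [0.005, -0.1, 0]}, {"grip": 0, "spin": 0, "slide": [0.005, -0.1, 0]}, {"grip": 0, "spin": 0, "slide": [0.005, -0.1, 0]}, {"grip": 0, "spin": 0, "slide": [0.005, -0.1, 0]}, {"grip": 0, "spin": 0, "slide": [0.005, -0.1, 0.04]}, {"grip": 0, "spin": 0, "slide": [0, -0.1, 0.06]}, {"grip": 0, "spin": 0, "slide": [0, -0.0968, 0.06]}, {"grip": 0, "spin": 0, "slide": [0, 0, 0.1]}, {"grip": 0, "spin": 0, "slide": [0, 0, 0.1]}]'

```text
time: 41.78
tool_pos: [0.4647, -0.1618, 0.1976]
ee_rot: [3.14, -0.004, 3.042]
wrist_force: [0.3, -0.0, -0.1]
width: 0.0467
finger_force: 0.0
```

Request:
arm_command --plan '[{"grip": 0, "spin": 0, "slide": [0, 0, 0.1]}, {"grip": 0, "spin": 0, "slide": [0, 0, 0.08]}, {"grip": 0, "spin": 0, "slide": [0, 0, 0.06]}, {"grip": 0, "spin": 0, "slide": [0, 0, 0]}]'

```text
time: 42.28
tool_pos: [0.4626, -0.1597, 0.0768]
ee_rot: [3.138, -0.01, 3.044]
wrist_force: [-0.2, 0.5, 0.7]
width: 0.047
finger_force: 0.0
```

```bash
python3 -c "
from h import *
bars('scene');bars('side')
goal(.4655,-.1617,.0285,3.0436)"|egrep 'spin|t |0.15. 0.0'
```

```text
scene [ 0.5282 -0.1667] len 0.155 0.015 ang -0.093 px [269. 240.]
t 42.38 pos [ 0.4657 -0.1612  0.0812] yaw 3.0437 w 0.0471 f 0.0 wf [ 0.5 -0.4  0.7]
spin rows 0.001 slide [ 0.0002 -0.0011  0.1054]
```

Request:
arm_command --plan '[{"grip": 0, "spin": 0, "slide": [0, 0, 0.06]}, {"grip": 0, "spin": 0, "slide": [0, 0, 0.0435]}, {"grip": 0, "spin": 0, "slide": [0, 0, 0]}, {"grip": 1, "spin": 0, "slide": [0, 0, 0]}, {"grip": 1, "spin": 0, "slide": [0, 0, 0]}, {"grip": 1, "spin": 0, "slide": [0, 0, 0]}, {"grip": 1, "spin": 0, "slide": [0, 0, 0]}, {"grip": 1, "spin": 0, "slide": [0, 0, 0]}, {"grip": 1, "spin": 0, "slide": [0, 0, 0]}, {"grip": 1, "spin": 0, "slide": [0, 0, 0]}]'

```text
time: 43.62
tool_pos: [0.4667, -0.1617, 0.0306]
ee_rot: [-3.141, 0.001, 3.044]
wrist_force: [-0.2, 1.2, 5.9]
width: 0.0142
finger_force: 30.0
```

Request:
arm_command --plan '[{"grip": 1, "spin": 0, "slide": [0, 0, -0.05]}, {"grip": 1, "spin": 0, "slide": [0, 0, -0.1]}, {"grip": 1, "spin": 0, "slide": [0, 0, -0.1]}, {"grip": 1, "spin": 0, "slide": [0, 0, -0.09]}, {"grip": 1, "spin": 0, "slide": [0, 0, 0]}, {"grip": 0.707, "spin": 0, "slide": [0, 0, 0]}, {"grip": 0.705, "spin": 0, "slide": [0, 0, 0]}, {"grip": 0.705, "spin": 0, "slide": [0, 0, 0]}, {"grip": 0.705, "spin": 0, "slide": [0, 0, 0]}]'

```text
time: 44.75
tool_pos: [0.466, -0.1614, 0.199]
ee_rot: [3.141, -0.001, 3.044]
wrist_force: [-0.7, 0.5, -0.8]
width: 0.0139
finger_force: 3.6
```

Request:
arm_command --plan '[{"grip": 1, "spin": 0, "slide": [0, 0, -0.06]}, {"grip": 1, "spin": 0, "slide": [0, 0, -0.1]}, {"grip": 1, "spin": 0, "slide": [0, 0, -0.1]}, {"grip": 1, "spin": 0, "slide": [0, 0, -0.1]}, {"grip": 1, "spin": 0, "slide": [0, 0, -0.035]}, {"grip": 1, "spin": 0, "slide": [0, 0, 0]}, {"grip": 1, "spin": 0, "slide": [0, 0, 0]}]'

```text
time: 45.62
tool_pos: [0.4661, -0.1614, 0.3959]
ee_rot: [3.141, -0.002, 3.044]
wrist_force: [0.2, 0.1, 0.1]
width: 0.0135
finger_force: 30.0
```

```bash
cat >> h.py <<'E'
def sideang():
    """tilt of the hanging bar in the stand x-z plane: brightness along lines from the grasp, side view"""
    D=camera_info('side');o=sensors.get_obs();p=o['tool_pos']-[0,0,.021];y=o['ee_rot'][2]
    im=cv2.GaussianBlur(snapshot('side'),(3,3),0).astype(int).sum(2); u=np.array([abs(np.cos(y)),-np.sin(y)*np.sign(-np.cos(y))*-1,0])
    u=np.array([-np.cos(y),-np.sin(y),0]); u*=np.sign(u[0])
    for a in range(-36,91,4):
        r=np.radians(a); L=[proj(D,p+l*(np.sin(r)*u-np.cos(r)*np.array([0,0,1]))) for l in np.arange(.035,.17,.012)]
        print(a,[im[int(v+.5),int(c+.5)] for c,v in L])
E
python3 -c "
from h import *
goal(.53-.006*.9926,.193+.006*.121,.395,3.0206)
sideang()"
```

```text
t 45.62 pos [ 0.4661 -0.1614  0.3959] yaw 3.0436 w 0.0135 f 30.0 wf [0.2 0.1 0.1]
spin rows 0.264 slide [-0.0293  0.7191  0.0023]
-36 [np.int64(414), np.int64(137), np.int64(400), np.int64(393), np.int64(279), np.int64(398), np.int64(398), np.int64(377), np.int64(356), np.int64(346), np.int64(398), np.int64(386)]
-32 [np.int64(413), np.int64(315), np.int64(396), np.int64(393), np.int64(277), np.int64(398), np.int64(398), np.int64(398), np.int64(367), np.int64(401), np.int64(398), np.int64(400)]
-28 [np.int64(412), np.int64(352), np.int64(398), np.int64(393), np.int64(279), np.int64(400), np.int64(398), np.int64(398), np.int64(339), np.int64(399), np.int64(398), np.int64(404)]
-24 [np.int64(414), np.int64(418), np.int64(400), np.int64(394), np.int64(279), np.int64(402), np.int64(398), np.int64(398), np.int64(401), np.int64(399), np.int64(393), np.int64(253)]
-20 [np.int64(415), np.int64(413), np.int64(398), np.int64(397), np.int64(276), np.int64(381), np.int64(398), np.int64(398), np.int64(398), np.int64(398), np.int64(276), np.int64(253)]
-16 [np.int64(413), np.int64(410), np.int64(3
[... 4221 characters left out ...]
p.int64(338), np.int64(339), np.int64(346), np.int64(348), np.int64(346), np.int64(347), np.int64(340), np.int64(343), np.int64(340), np.int64(342)]
80 [np.int64(336), np.int64(339), np.int64(339), np.int64(340), np.int64(345), np.int64(343), np.int64(348), np.int64(345), np.int64(342), np.int64(339), np.int64(341), np.int64(344)]
84 [np.int64(338), np.int64(337), np.int64(340), np.int64(346), np.int64(349), np.int64(345), np.int64(349), np.int64(345), np.int64(343), np.int64(343), np.int64(340), np.int64(342)]
88 [np.int64(339), np.int64(336), np.int64(347), np.int64(345), np.int64(345), np.int64(348), np.int64(349), np.int64(347), np.int64(340), np.int64(340), np.int64(342), np.int64(341)]
```

Request:
arm_command --plan '[{"grip": 0.707, "spin": 0.264, "slide": [0, 0, 0]}, {"grip": 0.705, "spin": 0, "slide": [0, 0, 0]}, {"grip": 0.705, "spin": 0, "slide": [0, 0, 0]}, {"grip": 0.705, "spin": 0, "slide": [0, 0, 0]}, {"grip": 1, "spin": 0, "slide": [0, 0, 0]}]'

```text
time: 46.3
tool_pos: [0.4663, -0.1615, 0.3975]
ee_rot: [3.142, 0.0, 3.021]
wrist_force: [0.6, 0.1, -0.3]
width: 0.0137
finger_force: 30.0
```

```bash
sed -i 's/range(-36,91,4)/range(-20,41,4)/; s/print(a,\[im\[int(v+.5),int(c+.5)\] for c,v in L\])/print(a,*[im[int(v+.5),int(c+.5)] for c,v in L])/' h.py; python3 -c "
from h import *
sideang()"
```

```text
-20 415 417 399 396 312 324 398 397 398 397 347 254
-16 414 415 398 392 317 278 398 396 398 401 253 254
-12 413 407 398 395 408 275 398 398 399 283 253 328
-8 411 412 401 392 401 278 398 398 398 256 249 402
-4 406 412 399 393 399 276 353 398 378 252 294 401
0 408 410 399 396 398 334 273 399 260 252 402 400
4 361 409 399 402 402 402 277 329 246 252 414 407
8 263 421 406 401 402 396 314 270 252 238 403 406
12 195 289 309 403 399 408 396 276 252 297 407 405
16 274 194 236 408 399 407 402 399 324 409 402 399
20 274 271 231 276 418 416 407 404 397 403 402 399
24 270 273 276 276 238 183 288 343 401 397 405 403
28 273 271 269 266 268 269 269 267 269 341 404 405
32 278 310 280 294 281 278 265 305 314 391 406 413
36 313 385 399 401 399 370 276 255 242 326 410 413
40 337 331 403 395 395 397 398 401 329 259 253 245
```

```bash
python3 -c "
from h import *
goal(.4883,.1981,.396,3.0206)"
```

```text
t 46.35 pos [ 0.4663 -0.1615  0.3975] yaw 3.0206 w 0.0136 f 30.0 wf [-0.6  0.1 -0.5]
spin rows -0.0 slide [0.0431 0.7193 0.0031]
```

Request:
arm_command --plan '[{"grip": 1, "spin": 0, "slide": [0, 0.06, 0]}, {"grip": 1, "spin": 0, "slide": [0.0143, 0.09, 0]}, {"grip": 1, "spin": 0, "slide": [0.0144, 0.1, 0]}, {"grip": 1, "spin": 0, "slide": [0.0144, 0.1, 0]}, {"grip": 1, "spin": 0, "slide": [0, 0.1, 0]}, {"grip": 1, "spin": 0, "slide": [0, 0.1, 0]}, {"grip": 1, "spin": 0, "slide": [0, 0.09, 0]}, {"grip": 1, "spin": 0, "slide": [0, 0.0593, 0]}, {"grip": 1, "spin": 0, "slide": [0, 0.02, 0]}, {"grip": 1, "spin": 0, "slide": [0, 0, 0]}]'

```text
time: 47.6
tool_pos: [0.4883, 0.198, 0.3973]
ee_rot: [-3.141, -0.0, 3.021]
wrist_force: [0.0, -0.1, -1.1]
width: 0.0134
finger_force: 30.0
```

```bash
python3 -c "
from h import *
goal(.4883,.1981,.396,3.0206)
sideang()
D=camera_info('side');p=sensors.get_obs()['tool_pos']; print(proj(D,[.53,.193,.195]))
im=snapshot('side').astype(int).sum(2)
for r in range(90,125,2): print(r,*im[r,236:290:2])"
```

```text
t 47.6 pos [0.4883 0.198  0.3973] yaw 3.021 w 0.0134 f 30.0 wf [ 0.  -0.1 -1.1]
spin rows 0.005 slide [0.0001 0.0002 0.0027]
-20 331 327 329 351 390 347 280 222 222 150 375 397
-16 331 330 327 360 393 390 225 226 220 127 402 402
-12 330 330 329 377 395 390 351 272 213 402 396 402
-8 329 330 326 391 396 390 396 399 402 397 403 402
-4 330 329 328 394 399 392 396 393 394 393 396 398
0 339 330 332 393 402 396 396 390 389 384 250 374
4 327 330 329 398 406 396 397 394 387 389 266 269
8 234 336 330 397 402 394 399 394 388 386 260 265
12 255 321 335 390 399 396 400 401 393 390 385 359
16 266 236 281 383 402 396 402 406 396 392 390 396
20 262 268 257 258 391 403 401 409 403 393 391 394
24 262 266 267 266 249 239 291 375 397 399 398 393
28 268 268 267 263 262 263 261 262 261 401 395 396
32 294 292 284 304 334 336 339 335 322 401 401 399
36 294 327 339 333 352 399 394 397 400 401 403 391
40 333 330 336 339 338 332 368 395 395 398 402 401
[261.62182107 117.37474724]
90 392 390 399 397 399 398 403 403 406 408 410 407 408 411 428 285 255 307 422 409 406 406 404 407 407 405 402
92 401 399 391 397 3
[... 1179 characters left out ...]
 450 439 197 214 216 178 161
114 403 404 400 417 224 273 266 272 231 267 268 259 234 244 252 250 253 233 219 251 369 282 204 211 186 163 157
116 399 406 399 405 290 285 270 281 198 278 271 275 270 245 255 256 253 237 245 215 238 244 213 189 165 169 154
118 401 397 402 405 370 223 272 269 247 241 264 270 276 246 250 259 247 242 247 216 266 232 198 163 169 170 134
120 402 401 403 410 333 169 284 271 287 173 282 273 275 239 249 257 245 243 234 246 305 136 165 170 130 140 138
122 395 400 397 410 279 322 278 268 274 246 240 272 280 241 247 256 242 255 325 247 182 146 154 161 149 204 274
124 398 392 395 406 316 204 267 301 334 309 221 279 284 310 337 336 281 264 210 203 189 156 142 105 270 289 254
```

Request:
arm_command --plan '[{"grip": 1, "spin": 0, "slide": [0, 0, 0.04]}, {"grip": 1, "spin": 0, "slide": [0, 0, 0.05]}, {"grip": 1, "spin": 0, "slide": [0, 0, 0.03]}, {"grip": 1, "spin": 0, "slide": [-0.012, 0, 0.02]}, {"grip": 1, "spin": 0, "slide": [-0.013, 0, 0.02]}, {"grip": 1, "spin": 0, "slide": [-0.013, 0, 0.02]}]'

```text
time: 48.45
tool_pos: [0.5076, 0.1957, 0.3074]
ee_rot: [3.141, 0.0, 3.021]
wrist_force: [-3.0, 0.3, 0.8]
width: 0.0134
finger_force: 30.0
```

Request:
arm_command --plan '[{"grip": 1, "spin": 0, "slide": [-0.013, 0, 0.02]}, {"grip": 1, "spin": 0, "slide": [-0.013, 0, 0.02]}, {"grip": 1, "spin": 0, "slide": [-0.013, 0, 0.02]}, {"grip": 1, "spin": 0, "slide": [0, 0, 0]}]'

```text
time: 48.95
tool_pos: [0.5269, 0.1933, 0.2763]
ee_rot: [-3.141, -0.001, 3.02]
wrist_force: [-1.9, -0.5, -1.6]
width: 0.0136
finger_force: 30.0
```

Request:
arm_command --plan '[{"grip": 1, "spin": 0, "slide": [-0.01, 0, 0.02]}, {"grip": 1, "spin": 0, "slide": [-0.01, 0, 0.018]}, {"grip": 1, "spin": 0, "slide": [-0.006, 0, 0.012]}, {"grip": 1, "spin": 0, "slide": [0, 0, 0]}]'

```text
time: 49.45
tool_pos: [0.5441, 0.1929, 0.2646]
ee_rot: [3.133, 0.023, 3.02]
wrist_force: [-0.9, 0.7, 29.0]
width: 0.0134
finger_force: 30.2
```

Request:
arm_command --plan '[{"grip": 1, "spin": 0, "slide": [0, 0, -0.03]}, {"grip": 1, "spin": 0, "slide": [0, 0, -0.03]}, {"grip": 1, "spin": 0, "slide": [0.006, 0.012, 0]}, {"grip": 1, "spin": 0, "slide": [0.006, 0.012, 0]}, {"grip": 1, "spin": 0, "slide": [0.006, 0.01, 0]}, {"grip": 1, "spin": 0, "slide": [0, 0, 0]}]'

```text
time: 50.2
tool_pos: [0.5333, 0.2084, 0.2826]
ee_rot: [-3.137, 0.003, 3.019]
wrist_force: [2.6, -4.7, 4.2]
width: 0.0134
finger_force: 30.6
```

```bash
python3 -c "
from h import *
goal(.53+.005*.9926+.121*.017,.193-.005*.121+.017*.9926,.25,3.0206)
sideang()"
```

```text
t 50.2 pos [0.5333 0.2084 0.2826] yaw 3.019 w 0.0134 f 30.6 wf [ 2.6 -4.7  4.2]
spin rows -0.018 slide [-0.0071  0.003   0.0653]
-20 379 276 272 254 219 252 334 159 288 355 333 349
-16 355 273 275 274 268 246 237 224 201 252 255 244
-12 321 279 280 272 289 261 259 257 256 253 245 242
-8 289 284 277 268 295 265 265 265 265 263 263 261
-4 278 286 282 280 303 276 276 272 274 272 269 277
0 283 277 281 282 287 276 274 269 266 263 262 262
4 286 286 286 283 295 270 267 264 256 253 251 249
8 290 285 284 287 285 263 261 256 250 244 240 227
12 320 335 299 287 289 286 251 245 232 219 208 165
16 376 376 392 266 269 294 233 223 205 178 145 264
20 396 394 397 282 267 286 214 196 155 336 402 316
24 396 391 393 424 256 253 185 176 279 396 396 382
28 396 391 394 439 315 243 161 250 140 401 399 382
32 396 392 405 431 439 273 157 198 199 225 396 394
36 396 393 396 430 400 212 165 149 240 130 367 391
40 398 396 393 421 258 214 170 146 279 205 109 398
```

Request:
arm_command --plan '[{"grip": 1, "spin": 0, "slide": [0.008, -0.002, 0]}, {"grip": 1, "spin": 0, "slide": [0.006, 0, 0.01]}, {"grip": 1, "spin": 0, "slide": [0, 0, 0.01]}, {"grip": 1, "spin": 0, "slide": [0, 0, 0]}]'

```text
time: 50.75
tool_pos: [0.5275, 0.2095, 0.278]
ee_rot: [3.14, 0.011, 3.02]
wrist_force: [2.2, -2.1, 15.6]
width: 0.0139
finger_force: 30.8
```

Request:
arm_command --plan '[{"grip": 1, "spin": 0, "slide": [0, 0, 0.01]}, {"grip": 1, "spin": 0, "slide": [0, 0, 0.01]}, {"grip": 1, "spin": 0, "slide": [0, 0, 0]}]'

```text
time: 51.12
tool_pos: [0.5281, 0.2111, 0.2748]
ee_rot: [3.133, 0.019, 3.021]
wrist_force: [-1.0, -1.0, 32.8]
width: 0.0139
finger_force: 31.4
```

Request:
arm_command --plan '[{"grip": 1, "spin": 0, "slide": [0, 0, -0.04]}, {"grip": 1, "spin": 0, "slide": [0, 0, -0.07]}, {"grip": 1, "spin": 0, "slide": [0, 0, -0.09]}, {"grip": 1, "spin": 0, "slide": [0, 0, -0.08]}, {"grip": 1, "spin": 0, "slide": [0, 0, -0.02]}, {"grip": 1, "spin": 0, "slide": [0, 0.08, 0]}, {"grip": 1, "spin": 0, "slide": [0, 0.08, 0]}, {"grip": 1, "spin": 0, "slide": [0, 0, 0]}, {"grip": 1, "spin": 0, "slide": [0, 0, 0]}]'

```text
time: 52.25
tool_pos: [0.5348, 0.289, 0.4104]
ee_rot: [-3.139, -0.004, 3.021]
wrist_force: [-1.1, -0.9, 0.9]
width: 0.0134
finger_force: 29.7
```

```bash
python3 -c "
from h import *
goal(.53,.193,.25,3.0206)
W=camera_info('wrist'); a,b=proj(W,[.53,.193,.195]),proj(W,[.53,.193,.086]); print(a,b)
w=snapshot('wrist'); save('w13',w); w=cv2.GaussianBlur(w,(3,3),0).astype(int).sum(2); c,r=a.astype(int)
print('     ',*['%3d'%k for k in range(c-52,c+53,4)])
for k in range(r-50,r+62,4): print(k,' '.join('%3d'%w[k,j] for j in range(c-52,c+53,4)))
sideang()"
```

```text
t 52.25 pos [0.5348 0.289  0.4104] yaw 3.0209 w 0.0134 f 29.7 wf [-1.1 -0.9  0.9]
spin rows 0.004 slide [-0.0148 -0.1911  0.3211]
[249.35463742 187.41457705] [265.2056108  173.47465505]
      197 201 205 209 213 217 221 225 229 233 237 241 245 249 253 257 261 265 269 273 277 281 285 289 293 297 301
137 489 488 491 485 489 492 497 384 335 282 299 303 299 299 301 296 294 296 296 298 303 329 342 309 484 472 478
141 492 501 497 490 497 494 505 468 346 268 298 298 299 299 296 294 294 299 324 412 476 482 349 315 455 510 527
145 491 494 494 496 497 498 509 487 350 264 298 298 293 295 297 313 380 462 486 473 460 471 354 328 462 531 531
149 494 503 505 502 494 505 508 491 348 259 299 297 301 365 420 380 318 302 329 432 518 527 395 335 404 532 531
153 434 500 504 498 499 500 502 482 344 260 333 435 482 405 251 241 238 230 226 224 327 518 435 342 346 530 529
157 237 493 505 497 506 520 512 484 344 278 500 469 312 247 241 239 232 229 225 215 208 283 455 318 265 521 527
161 218 352 502 507 507 511 495 456 340 275 443 409 396 309 347 295 236 228 219 213 208 205 241 209 207 483 527
165 256 218 467 
[... 2451 characters left out ...]
 330 330 328 329 327 368 393 390 286 233
-8 250 254 333 331 330 329 329 390 396 391 393 398
-4 270 247 244 333 328 329 328 397 397 393 393 393
0 269 266 245 231 284 334 330 393 403 395 393 398
4 265 268 269 266 236 206 235 365 403 393 396 394
8 264 266 265 267 267 268 270 254 224 396 396 403
12 276 296 294 286 284 266 272 269 269 404 402 404
16 306 323 331 337 337 336 340 391 402 399 402 406
20 335 334 334 334 330 336 336 360 393 397 398 405
24 337 334 333 332 333 335 340 337 379 396 397 400
28 336 335 333 331 329 337 335 339 342 355 393 398
32 334 333 328 330 330 336 337 338 339 340 339 381
36 332 331 327 327 331 330 334 338 336 340 342 340
40 332 328 327 328 332 335 335 337 336 341 341 339
```

```bash
python3 -c "
from h import *
save('s13',snapshot('side'))
for f in ('side0','s13'):
  g=cv2.imread(f'pics/{f}.png').astype(int)[120:215,235:305].max(2); m=(g<35); y,x=np.where(m); print(f,m.sum(),x.mean()+235,y.mean()+120,x.min()+235,x.max()+235,y.min()+120,y.max()+120)
D=camera_info('side');a=.231
for t in (0,.1,.2,.4,.6): 
  th=-1.375+t; h=np.array([.085*np.sin(th),-.108]); xy=np.array([.5285,.193])+[np.cos(a)*h[0]-np.sin(a)*h[1],np.sin(a)*h[0]+np.cos(a)*h[1]]; print(t,proj(D,[*xy,.125+.085*np.cos(th)]).round(1))"
```

```text
side0 201 270.0497512437811 165.6318407960199 244 288 139 210
s13 202 269.86633663366337 163.77227722772278 244 288 139 212
0 [268.8 168.3]
0.1 [269.2 164.4]
0.2 [269.9 160.5]
0.4 [272.1 152.6]
0.6 [275.5 145. ]
```

```bash
cat >> h.py <<'E'
def handle(g):
    m=(g[:,:,:3].max(2)<35).astype(np.uint8)[140:185,245:290]
    n,l,s,c=cv2.connectedComponentsWithStats(m); k=1+s[1:,4].argmax(); print("handle",c[k]+[245,140],s[k])
E
python3 -c "
from h import *
for f in ('side0','s10','s13','w12'):
  pass
handle(cv2.imread('pics/side0.png')); handle(cv2.imread('pics/s13.png')); handle(snapshot('side'))"
```

```text
handle [269.36158192 166.76271186] [ 11  16  33  21 177]
handle [269.4301676  164.65921788] [ 11  14  33  20 179]
handle [269.44505495 164.66483516] [ 11  14  33  20 182]
```

```bash
python3 -c "
from h import *
W=camera_info('wrist'); a=-.121
def f(u,v,z):
  p=onz(W,u,v,z)[:2]-[.53,.193]; return (np.array([[np.cos(a),np.sin(a)],[-np.sin(a),np.cos(a)]])@p*1000).round(1)
print('tops',f(241,165,.23),f(241,179,.23))
print('rim l/r/t/b',f(222,187,.195),f(279,187,.195),f(249,153,.195),f(249,213,.195))
w=cv2.imread('pics/w13.png')[145:220,215:295]; w=cv2.cvtColor(w,cv2.COLOR_BGR2GRAY)
print('    ',*['%3d'%k for k in range(215,295,3)])
for k in range(0,75,3): print(145+k,*['%3d'%w[k,j] for j in range(0,80,3)])"
```

```text
tops [-33.5   0.1] [-16.7  -1.1]
rim l/r/t/b [  0.8 -37.2] [ 1.  38.6] [-44.    1.7] [37.2 -3.8]
     215 218 221 224 227 230 233 236 239 242 245 248 251 254 257 260 263 266 269 272 275 278 281 284 287 290 293
145 166 169 171 169 137 114  86  95 100 100  97  97 100  98  99 122 146 163 164 163 152 155 161 125 116 102 159
148 166 169 170 171 139 114  86  96 100  95  97 100 112 134 153 144 130 135 134 160 162 169 178 155 115 106 146
151 167 168 169 169 134 115  86  95 100 105 128 159 150 102  81  80  80  76  77  83 133 174 177 155 115 112 121
154 170 173 169 168 130 112  84 122 151 168 166 125  86  84  84  81  78  78  76  74  70  99 170 172 115 116 108
157 172 174 173 171 130 111  88 163 168 157 101  81  83  80  81  78  79  78  77  73  69  71  89 167 117 104  85
160 174 170 166 166 124 110  91 145 129 107 110  94 103  92  80  75  78  74  73  72  68  71  70 104  77  71  64
163 172 170 168 163 123 110  90 145 151 149 147  79  97 130 135 112  83  74  73  72  71  70  69  68  70  71  72
166 165 164 155 157 120 117 129 147 153 149 150  83  74  73  99 128 136 106  70  68  70  67  69  71  74  7
[... 1209 characters left out ...]
 113 147 169 148 173 176 150
202 164 167 164 162 131  75  74  76  76  76  78  80  80  83  84  85  84  85  85  94 129 130 160 166 159 170 150
205 167 165 162 160 156 127  79  75  80  81  78  82  80  83  86  84  85  84  85 122 153 158 133 161 169 171 173
208 166 164 164 163 161 155 126  89  78  82  85  83  82  85  85  84  88  89 122 140 179 180 163 170 171 172 172
211 165 165 161 162 160 163 160 132 115  90  81  85  86  84  87  88 106 129 153 150 152 167 161 171 172 171 171
214 168 163 162 161 162 166 158 137  98 128 133 125 122 122 128 138 150 166 170 170 167 159 169 171 169 171 171
217 167 160 161 158 165 164 159 159  90  85 157 163 165 166 166 170 171 169 169 172 170 170 169 172 169 171 170
```

```bash
python3 -c "
from h import *
goal(.5119,.177,.344,3.0206)"
```

```text
t 52.45 pos [0.535  0.2882 0.4127] yaw 3.0194 w 0.0137 f 29.7 wf [ 0.6 -0.2 -0.7]
spin rows -0.013 slide [ 0.0191 -0.2264  0.1373]
```

Request:
arm_command --plan '[{"grip": 1, "spin": 0, "slide": [0.006, -0.07, 0]}, {"grip": 1, "spin": 0, "slide": [0.007, -0.08, 0]}, {"grip": 1, "spin": 0, "slide": [0.006, -0.0764, 0]}, {"grip": 1, "spin": 0, "slide": [0, 0, 0.04]}, {"grip": 1, "spin": 0, "slide": [0, 0, 0.05]}, {"grip": 1, "spin": 0, "slide": [0, 0, 0.05]}, {"grip": 1, "spin": 0, "slide": [0, 0, 0.05]}, {"grip": 1, "spin": 0, "slide": [0, 0, 0.02]}, {"grip": 1, "spin": 0, "slide": [0, 0, 0]}]'

```text
time: 53.58
tool_pos: [0.5118, 0.1775, 0.3074]
ee_rot: [-3.141, -0.001, 3.02]
wrist_force: [-1.0, -0.5, -1.0]
width: 0.0135
finger_force: 29.7
```

Request:
arm_command --plan '[{"grip": 1, "spin": 0, "slide": [-0.014, 0, 0]}, {"grip": 1, "spin": 0, "slide": [-0.014, 0, 0]}, {"grip": 1, "spin": 0, "slide": [-0.014, 0, 0]}, {"grip": 1, "spin": 0, "slide": [-0.014, 0, 0]}, {"grip": 1, "spin": 0, "slide": [0, 0, 0]}]'

```text
time: 54.2
tool_pos: [0.5403, 0.1747, 0.3072]
ee_rot: [3.141, -0.001, 3.021]
wrist_force: [-1.1, 1.6, -0.3]
width: 0.0133
finger_force: 30.0
```

```bash
python3 -c "
from h import *
goal(.53+.003-.0022,.193-.0004-.0179,.25,3.0206)
sideang(); handle(snapshot('side'))"
```

```text
t 54.2 pos [0.5403 0.1747 0.3072] yaw 3.0206 w 0.0133 f 30.0 wf [-1.1  1.6 -0.3]
spin rows -0.001 slide [ 0.0189 -0.0023  0.1144]
-20 228 381 396 359 274 246 257 254 250 245 236 217
-16 245 308 392 364 259 281 269 266 261 256 251 250
-12 267 235 326 358 247 271 265 268 265 264 265 262
-8 264 267 239 245 243 247 254 259 256 257 255 257
-4 264 265 267 254 215 216 249 253 250 246 244 244
0 294 264 263 264 267 260 244 241 239 232 232 232
4 356 292 277 275 263 266 224 217 205 198 199 169
8 401 397 393 422 253 236 198 188 168 177 228 297
12 404 400 399 434 385 292 157 244 235 403 396 277
16 402 396 393 428 304 226 158 259 118 400 396 275
20 402 396 394 424 211 199 152 274 142 400 393 345
24 403 396 394 407 206 190 141 252 192 314 393 390
28 403 396 397 404 211 165 158 222 211 104 395 393
32 406 398 400 399 215 163 153 186 249 127 314 396
36 405 399 388 278 290 211 157 141 280 204 104 409
40 406 402 330 184 187 255 275 269 209 224 178 100
handle [269.14124294 164.85310734] [ 11  16  33  18 177]
```

Request:
arm_command --plan '[{"grip": 1, "spin": 0, "slide": [0.009, 0, 0]}, {"grip": 1, "spin": 0, "slide": [0.008, -0.001, 0]}, {"grip": 1, "spin": 0, "slide": [0, 0, 0.02]}, {"grip": 1, "spin": 0, "slide": [0, 0, 0.02]}, {"grip": 1, "spin": 0, "slide": [0, 0, 0.015]}, {"grip": 1, "spin": 0, "slide": [0, 0, 0.0]}]'

```text
time: 55.05
tool_pos: [0.531, 0.1749, 0.2786]
ee_rot: [-3.141, -0.002, 3.02]
wrist_force: [-0.2, -1.0, -1.1]
width: 0.0136
finger_force: 30.0
```

Request:
arm_command --plan '[{"grip": 1, "spin": 0, "slide": [0, 0, 0.015]}, {"grip": 1, "spin": 0, "slide": [0, 0, 0.01]}, {"grip": 1, "spin": 0, "slide": [0, 0, 0.0]}]'

```text
time: 55.42
tool_pos: [0.5311, 0.175, 0.2668]
ee_rot: [-3.141, -0.001, 3.021]
wrist_force: [-0.9, 0.1, -1.1]
width: 0.0132
finger_force: 30.0
```

Past the earlier block height, free so far.

Request:
arm_command --plan '[{"grip": 1, "spin": 0, "slide": [0, 0, 0.012]}, {"grip": 1, "spin": 0, "slide": [0, 0, 0.01]}, {"grip": 1, "spin": 0, "slide": [0, 0, 0.0]}]'

```text
time: 55.8
tool_pos: [0.5311, 0.175, 0.2557]
ee_rot: [-3.141, -0.001, 3.021]
wrist_force: [-0.5, 0.8, -0.5]
width: 0.0134
finger_force: 30.0
```

Request:
arm_command --plan '[{"grip": 1, "spin": 0, "slide": [0, 0, 0.008]}, {"grip": 1, "spin": 0, "slide": [0, 0, 0.0]}]'

```text
time: 56.05
tool_pos: [0.5312, 0.175, 0.2521]
ee_rot: [-3.141, -0.001, 3.021]
wrist_force: [0.1, -0.2, -1.6]
width: 0.0133
finger_force: 30.0
```

Request:
arm_command --plan '[{"grip": 0.69, "spin": 0, "slide": [0, 0, 0]}, {"grip": 0.6, "spin": 0, "slide": [0, 0, 0]}, {"grip": 0.45, "spin": 0, "slide": [0, 0, 0]}, {"grip": 0.45, "spin": 0, "slide": [0, 0, 0]}, {"grip": 0.45, "spin": 0, "slide": [0, 0, -0.06]}, {"grip": 0.45, "spin": 0, "slide": [0, 0, -0.1]}, {"grip": 0.45, "spin": 0, "slide": [0, 0, -0.1]}, {"grip": 0.45, "spin": 0, "slide": [0, 0, 0]}]'

```text
time: 57.05
tool_pos: [0.5323, 0.1753, 0.3883]
ee_rot: [3.138, 0.01, 3.021]
wrist_force: [-0.4, -1.1, 0.8]
width: 0.0258
finger_force: 0.0
```

```bash
python3 -c "
from h import *
goal(.471,.069,.30,1.809)
W=camera_info('wrist'); a,b=proj(W,[.53,.193,.195]),proj(W,[.53,.193,.086]); print(a,b)
w=snapshot('wrist'); save('w14',w); w=cv2.GaussianBlur(w,(3,3),0).astype(int).sum(2)//3; c,r=a.astype(int)
print('   ',*['%3d'%k for k in range(c-45,c+46,4)])
for k in range(r-55,r+50,4): print(k,' '.join('%3d'%w[k,j] for j in range(c-45,c+46,4)))
s=snapshot('side'); handle(s); save('s14',s); s=s.astype(int).sum(2)//3
print('    ',*['%3d'%k for k in range(230,300,3)])
for k in range(84,130,3): print(k,' '.join('%3d'%s[k,j] for j in range(230,300,3)))"
```

```text
t 57.05 pos [0.5323 0.1753 0.3883] yaw 3.0206 w 0.0258 f 0.0 wf [-0.4 -1.1  0.8]
spin rows 13.884 slide [-0.1759 -0.1699  0.1777]
[334.95099252 180.3328231 ] [331.66267829 166.34003983]
    289 293 297 301 305 309 313 317 321 325 329 333 337 341 345 349 353 357 361 365 369 373 377
125 102 102 101 101 101 100 100  99 100  98 100  99  96  98  99 105 115 147 165 148 136 154 142
129 111  97 101 102 100 101 100  98 100 100  99  98 109 137 162 124 116 110 147 164 170 174 103
133 115  93 100 101 100 100  99  99  99 104 131 155 165 159 139 133 109 115 151 177 177 177 124
137 117  94 100 100 100 100 101 122 151 165 162 143 136 159 169 174 120 116 118 175 177 176 155
141 117  99 100 100 113 146 163 166 144 105  83  85 100 148 176 177 160 110 115 156 176 175 172
145 118 106 136 162 170 157 131  91  83  82  82  80  79  76  97 172 176 114 117 124 175 176 176
149 123 113 142 144 142 157 100  82  84  84  82  85  90  84  78  95 173 149 108  92 120 176 175
153 123 116 123 169 175 141  83  83  95 112 133 145 156 156 128  93 118 174  76  66  73 167 175
157 143 118 113 176 175  95  84 105 156 156 155 15
[... 2825 characters left out ...]

111 132 133 131 132 138  70  72  92  93  89 127 125 124 133 147 148 154  66  70  57  57  55  41 101
114 132 133 134 133 134 101  70  92  91  89  79  83  87  85  78  86  91  70  65  55  53  46  47  44
117 135 133 134 131 133 130  79  80  91  92  94  84  87  84  83  79 110  61  54  47  50  49  59  94
120 135 131 133 133 134 102  69  69  92  91  88  81  86  86  82  85  73  55  40  48  56  96  94  72
123 132 133 131 132 134 113  73  96 103 106 107  95 122 101  87  63  55  48  71  96  82  72  70  69
126 131 133 133 131 132 116  77  83  85  87  89  86  82  83  77  69  58  92  74  70  62  43  33  36
129 132 130 132 133 129 117  75  82  84  89  90  87  84  82  77  67  58  51  36  28  43 102 135 136
```

Request:
arm_command --plan '[{"grip": 0, "spin": 1, "slide": [0, 0, 0]}, {"grip": 0, "spin": 1, "slide": [0, 0, 0]}, {"grip": 0, "spin": 1, "slide": [0, 0, 0]}, {"grip": 0, "spin": 1, "slide": [0, 0, 0]}, {"grip": 0, "spin": 1, "slide": [0, 0, 0]}, {"grip": 0, "spin": 1, "slide": [0, 0, 0]}, {"grip": 0, "spin": 1, "slide": [0, 0, 0]}, {"grip": 0, "spin": 1, "slide": [0, 0, 0]}, {"grip": 0, "spin": 1, "slide": [0, 0, 0]}, {"grip": 0, "spin": 1, "slide": [0, 0, 0]}]'

```text
time: 58.4
tool_pos: [0.5309, 0.175, 0.3797]
ee_rot: [-3.137, -0.002, 2.145]
wrist_force: [-0.2, 0.6, -0.5]
width: 0.047
finger_force: 0.0
```

Request:
arm_command --plan '[{"grip": 0, "spin": 1, "slide": [0, 0, 0]}, {"grip": 0, "spin": 1, "slide": [0, 0, 0]}, {"grip": 0, "spin": 1, "slide": [0, 0, 0]}, {"grip": 0, "spin": 0.88, "slide": [0, 0, 0]}, {"grip": 0, "spin": 0, "slide": [0, 0, 0]}]'

```text
time: 59.02
tool_pos: [0.531, 0.175, 0.3801]
ee_rot: [-3.137, -0.0, 1.81]
wrist_force: [-0.7, -0.3, -0.1]
width: 0.0468
finger_force: 0.0
```

```bash
python3 -c "
from h import *
goal(.4745,.0555,.1525,1.809)"
```

```text
t 59.02 pos [0.531  0.175  0.3801] yaw 1.8102 w 0.0468 f 0.0 wf [-0.7 -0.3 -0.1]
spin rows 0.014 slide [-0.2056 -0.1642  0.4559]
```

Request:
arm_command --plan '[{"grip": 0, "spin": 0, "slide": [-0.06, -0.05, 0]}, {"grip": 0, "spin": 0, "slide": [-0.08, -0.06, 0]}, {"grip": 0, "spin": 0, "slide": [-0.0656, -0.0542, 0]}, {"grip": 0, "spin": 0, "slide": [0, 0, 0.08]}, {"grip": 0, "spin": 0, "slide": [0, 0, 0.1]}, {"grip": 0, "spin": 0, "slide": [0, 0, 0.1]}, {"grip": 0, "spin": 0, "slide": [0, 0, 0.1]}, {"grip": 0, "spin": 0, "slide": [0, 0, 0.0]}]'

```text
time: 60.02
tool_pos: [0.4718, 0.0557, 0.1864]
ee_rot: [-3.129, -0.003, 1.81]
wrist_force: [-0.4, -0.4, 0.3]
width: 0.0471
finger_force: 0.0
```

```bash
python3 -c "
from h import *
goal(.4745,.0555,.1525,1.809)"
```

```text
t 60.02 pos [0.4718 0.0557 0.1864] yaw 1.8103 w 0.0471 f 0.0 wf [-0.4 -0.4  0.3]
spin rows 0.015 slide [-0.002   0.0061  0.0676]
```

Request:
arm_command --plan '[{"grip": 0, "spin": 0, "slide": [0, 0, 0.04]}, {"grip": 0, "spin": 0, "slide": [0, 0, 0.033]}, {"grip": 1, "spin": 0, "slide": [0, 0, 0]}, {"grip": 1, "spin": 0, "slide": [0, 0, 0]}, {"grip": 1, "spin": 0, "slide": [0, 0, 0]}, {"grip": 1, "spin": 0, "slide": [0, 0, 0]}, {"grip": 1, "spin": 0, "slide": [0, 0, 0]}, {"grip": 1, "spin": 0, "slide": [0, 0, 0]}, {"grip": 1, "spin": 0, "slide": [0, 0, 0]}]'

```text
time: 61.15
tool_pos: [0.4754, 0.0555, 0.1566]
ee_rot: [-3.141, 0.0, 1.809]
wrist_force: [-4.6, -1.5, 5.4]
width: 0.0111
finger_force: 30.0
```

Request:
arm_command --plan '[{"grip": 1, "spin": 0, "slide": [0, 0, 0.008]}, {"grip": 1, "spin": 0, "slide": [0, 0, 0.008]}, {"grip": 1, "spin": 0, "slide": [0, 0, 0]}, {"grip": 1, "spin": 0, "slide": [0, 0, 0]}]'

```text
time: 61.65
tool_pos: [0.4745, 0.0553, 0.1517]
ee_rot: [-3.14, 0.001, 1.809]
wrist_force: [-11.8, -2.8, 18.4]
width: 0.0112
finger_force: 30.0
```

```bash
python3 -c "
from h import *
goal(.4745,.0555,.1525,1.809); g=snapshot('side'); save('s15',g); handle(g)"
```

```text
t 61.65 pos [0.4745 0.0553 0.1517] yaw 1.8092 w 0.0112 f 30.0 wf [-11.8  -2.8  18.4]
spin rows 0.002 slide [ 0.0005  0.0001 -0.0017]
handle [274.95035461 162.08510638] [ 26   6  10  31 141]
```

Request:
arm_command --plan '[{"grip": 1, "spin": 0, "slide": [0, 0, 0.004]}, {"grip": 1, "spin": 0, "slide": [0, 0, 0]}, {"grip": 0, "spin": 0, "slide": [0, 0, 0]}, {"grip": 0, "spin": 0, "slide": [0, 0, 0]}, {"grip": 0, "spin": 0, "slide": [0, 0, 0]}, {"grip": 0, "spin": 0, "slide": [0, 0, 0]}, {"grip": 0, "spin": 0, "slide": [0, 0, -0.05]}, {"grip": 0, "spin": 0, "slide": [0, 0, -0.1]}, {"grip": 0, "spin": 0, "slide": [0, 0, -0.11]}, {"grip": 0, "spin": 0, "slide": [0, 0, -0.12]}]'

```text
time: 62.95
tool_pos: [0.4756, 0.0558, 0.3368]
ee_rot: [-3.14, -0.001, 1.809]
wrist_force: [1.1, -0.3, -0.2]
width: 0.0468
finger_force: 0.0
```

Request:
arm_command --plan '[{"grip": 0, "spin": 0, "slide": [0.0, -0.1, 0]}, {"grip": 0, "spin": 0, "slide": [0.0, -0.1, 0]}, {"grip": 0, "spin": 0, "slide": [0, 0, 0]}]'

```text
time: 63.32
tool_pos: [0.3771, 0.0319, 0.3369]
ee_rot: [3.139, 0.001, 1.808]
wrist_force: [0.4, -0.5, 0.8]
width: 0.0471
finger_force: 0.0
```

```bash
python3 -c "
from h import *
goal(.4745,.0555,.1525,1.809); g=snapshot('side'); save('s16',g); handle(g)
a=cv2.imread('pics/side0.png').astype(int).sum(2)//3; b=cv2.imread('pics/s16.png').astype(int).sum(2)//3; 
print('change pot area', np.abs(a-b)[125:215,235:300].mean())
print('    ',*['%3d'%k for k in range(234,300,3)])
for k in range(96,128,3): print(k,' '.join('%3d'%b[k,j] for j in range(234,300,3)))
bars('side');bars('scene')
m=np.abs(a-b)[200:360,250:500]>40; y,x=np.where(m); n,l,s,c=cv2.connectedComponentsWithStats(m.astype(np.uint8)); print([(*(c[i]+[250,200]).round(),s[i,4]) for i in range(1,n) if s[i,4]>15])"|egrep -v '(side|scene) \[ *(-|0\.[0-36-9]|1)'
```

```text
t 63.33 pos [0.3771 0.0319 0.3369] yaw 1.8085 w 0.0471 f 0.0 wf [ 0.4 -0.5  0.8]
spin rows -0.006 slide [2.000e-04 1.993e-01 3.695e-01]
handle [269.50276243 166.58563536] [ 11  14  33  23 181]
change pot area 2.013846153846154
     234 237 240 243 246 249 252 255 258 261 264 267 270 273 276 279 282 285 288 291 294 297
96   1  79  77 130 131 131 129 131 132 133 131 133 132 131 131 133 135  94 112 149 146 145
99   5  83  77 129 129 130 128 131 130 131 133 132 133 132 132 133 133  62  78  97 121 152
102  13  87 138 128 129 127 129 129 130 130 129 129 131 133 131 132 131 123 103  50  91  91
105 114  95 132 130 123 130 113 131 130 130 131 129 131 136 138 135 139 146  68  98 100  45
108 133 132 112 134  96 129  88 122 132 130 131 132 135 144 144 147  67  69  74  63 102  92
111 134 134 131  71 126  83  90  87 132 118 114 122 135 149 148 126  70  73  52  55  54  57
114 133 136 135  80  64  91  90  80  80  81  84  82  78  74 122  66  71  57  54  46  47  46
117 133 132 133 133  84  88  90 104  94  82  83  82  81  77  70  68  58  51  39  46  43  89
120 132 134 135 126  57  68  93  91  90  82  82  83  80  74 102  48  54  50  47  85  95  88
123 132 133 132 130  87 108  79  90  92  92  78  90 108  72  64  45  51  60  96  79  67  72
126 133 132 132 138  67  76  78  86  91  88  80  78  79  71  64  66 100  71  73  50  37  34
side [0.4481 0.514 ] len 0.136 0.046 ang 1.397 px [187. 150.]
scene [0.546  0.3009] len 0.1 0.017 ang 0.227 px [459. 191.]
scene [0.4709 0.1505] len 0.114 0.089 ang 0.258 px [388. 184.]
scene [0.4233 0.2032] len 0.06 0.056 ang 0.176 px [397. 163.]
scene [0.4303 0.5374] len 0.158 0.06 ang -1.392 px [514. 139.]
scene [0.4329 0.7075] len 0.091 0.034 ang -0.263 px [561. 123.]
[(np.float64(322.0), np.float64(245.0), np.int32(264)), (np.float64(348.0), np.float64(264.0), np.int32(247)), (np.float64(370.0), np.float64(288.0), np.int32(244))]
```

```bash
python3 -c "
from h import *
print(ticket.close_job())"
```

```text
the job is handed in; nothing more can be done
None
```

The job is handed in: all four ceramic pieces are in the tray, the pot is back upright, all three test bars stand end-down in it, and the other things on the bench are where they were. While placing the last bar I pressed the pot about 3° out of upright, so I pushed the crank back to its stop with the bars already in the pot.

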